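# Rack the spacer pillars in order of length and lock them with the keeper bar

### The job

Put the four brass spacer pillars back in their storage rack in order of length, upright, the longest in the deepest well and so on to the shortest in the shallowest, so that all their tops stand level. Then lay the keeper bar, handle up, lengthwise over them so that it lies fully home in the forks at both ends of the rack, its handle midway between the forks, and leave the motor, the oil bottle and the belt pulley at the back where they are.

Things in the scene. Friction and masses are not known exactly. Their poses are not given: they have to be found in the camera images.
- pillar_80_mid (a point): The longest spacer pillar: a round brass column, 24 mm across, 80 mm long, standing on end, four turned grooves near its top and a dark threaded hole in the middle of its top face. The point is the pillar's centre, half-way up (40 mm above its foot); z along the pillar, upward.
- pillar_68_mid (a point): The second longest spacer pillar: a round brass column, 24 mm across, 68 mm long, standing on end, three turned grooves near its top and a dark threaded hole in the middle of its top face. The point is the pillar's centre, half-way up (34 mm above its foot); z along the pillar, upward.
- pillar_56_mid (a point): The second shortest spacer pillar: a round brass column, 24 mm across, 56 mm long, standing on end, two turned grooves near its top and a dark threaded hole in the middle of its top face. The point is the pillar's centre, half-way up (28 mm above its foot); z along the pillar, upward.
- pillar_44_mid (a point): The shortest spacer pillar: a round brass column, 24 mm across, 44 mm long, standing on end, one turned groove near its top and a dark threaded hole in the middle of its top face. The point is the pillar's centre, half-way up (22 mm above its foot); z along the pillar, upward.
- keeper_bar_handle (a point): The keeper bar: a steel bar 256 mm long (its y axis), 14 mm wide (x) and 12 mm high, lying flat, with a black block handle on the middle of its top side: 36 mm along the bar, 16 mm across, 22 mm high. The point is the handle's centre, 23 mm above the bar's underside. Both ends are alike.
- rack: Fixed aluminium rack, a staircase of four wells between dark end posts. Origin: middle of its underside, on the bench; y along the row, x across, z up; it may stand at any angle. Wells 40 mm square in lips 4 mm high, black round pads, all at x = 0: y = -72 mm, floor at z = 10 (deepest); y = -24, floor 22; y = +24, floor 34; y = +72, floor 46 (shallowest). Pillar tops come level at z = 90 mm.
- bar_seat (a point): Middle of the keeper bar's seat, 92 mm above the rack's origin; axes as the rack. The end posts, 12 mm thick, stand 116 mm to either side along y; each has a fork whose floor is level with this point and 30 mm wide (x -15 to +15 mm), between prongs 18 mm high. Fully home, the bar's underside lies on both fork floors, 2 mm above the level pillar tops.
- small_motor: A bystander: small square stepper motor standing shaft up, 33x28 mm, 44 mm high with the shaft; origin at the centre of its underside. To be left alone.
- oil_bottle: A bystander: small yellow bottle with black collar and pale nozzle, 28 mm across, 78 mm high; origin at the centre of its underside. To be left alone.
- belt_pulley: A bystander: white toothed belt pulley lying flat, 24 mm across, 18 mm high; origin at the centre of its underside. To be left alone.

How it is judged:
By the outcome, as a careful person would: the job done as asked, in the order asked, and still so for the second after the job is handed in, with the robot touching nothing.
It also fails if it takes over 128 s, if anything falls off the work surface, if the arm or the gripper's body presses on something with over 40 N, if the wrist force passes 120 N, or if a joint passes its speed limit or range.

### The arm

A 6-joint arm with a two-finger parallel gripper is mounted at the origin on a cart in front of the work surface, level with it; the furniture and walls round the work are solid. World frame = base frame: x ahead of the robot, y to its left, z up, the work surface at z = 0. Lengths are in m, angles in degrees, forces in N, time in s.
With the tool pointing down it reaches from about 0.25 to 0.725 m from the base axis. Payload 9.7 kg.
Tool frame: the origin (TCP) lies at the very end of the fingers, on their centre line; the grasp point (between the pads) lies 19 mm behind it; z points along the fingers, y is the direction in which the jaws open and shut (so a half turn about z gives the same grasp; the last joint's range is limited). The gripper opens to 85 mm and grips with 20 to 120 N. Pads are 22 mm wide; open, the fingers measure 114 mm over their backs; the gripper's body (76 mm by 85 mm) begins 54 mm behind the grasp point. The pads swing forward as they close: fully open they stand 13 mm farther back than shut.
Start: joints at [63.999, 4.979, 10.078, 95.1, 0, 90], TCP at [0.241, 0.494, 0.231] pointing down, gripper open.
Joint ranges: [-179.16, 179.16], [-48.56, 103.87], [-65.8, 70.77], [-126.05, 130.52], [-82.76, 87.17], [-180, 180]. Speed limits (degrees/s): [127.2, 127.2, 147.25, 180, 180, 180].

### API

Orientations are given as [roll, pitch, yaw] about the fixed x, y, z axes, in that order (R = Rz(yaw) Ry(pitch) Rx(roll)).
In Python, from workcell import bot gives the robot as it stands. The module is installed in compiled form; this text tells all that it offers.
- The arm moves only by the tool step_arm, never from a script. Its arguments are lists of equal length, an entry for each row: "dr": the turn, a rotation vector about the tool's x, y, z in rad, a list of three; "xyz": the shift along the tool's x, y, z in units of 40 mm (1.0 is 40 mm), a list of three; "gripper": the opening, from 0 (shut) to 1 (fully open). In form: {"dr": [[wx, wy, wz], ...], "xyz": [[x, y, z], ...], "gripper": [gripper, ...]}. A call has exactly 8 rows; each row is the pose to reach, as a shift and turn from the pose commanded when the call began, along the tool's axes at that moment; what a row does not reach only later rows make up. A row lasts 1/10 s, in which the tool goes at most 50 mm and 8.59 degrees, less where a joint would pass 70% of its speed; a pose out of reach is approached as far as the arm can. A call with a gripper value outside its range is refused whole. The fingers move at their own pace and stop on an object; "squeeze" is the grip in N (left out, the last holds). Time passes only in rows, so rows that repeat a pose let the fingers close, or fill a call up. It gives the time, the measured TCP pose, the force and the opening at its end, in the units of the state.
- bot.get_obs(): the state, without advancing time (a new reading comes with each control period).
- bot.camera(name): name is "scene" or "top" or "wrist"; returns a dict with "image" (480x640x3 uint8, red, green, blue), "camera_matrix" (3x3 intrinsics, pixels), "R" (3x3) and "t" (3): a world point X has camera coordinates R X + t. Camera axes: x right, y down, z forward; pixel columns grow to the right and rows downward; lengths in m; the calibration is good to about 2 mm. A picture is of the moment at which its call begins. There is no depth.
- bot.job_done(): hands the job in, once; it reports no verdict.
Trained networks look in a picture, given as the dict that the camera call returned (one of the last four; its "shot" number tells which), for a name from the list of things; names that differ only in an ending like _2 or _b are one class to them, and where a whole thing is asked for, a point or a joint stands for the part that bears it (a point fixed in the world has none). Each returns a list of dicts, best first, with "p" (0 to 1); they miss things now and then, are a little off and sometimes report something else, mostly with a low value. They report only what shows in the picture. A call takes as long as a camera call.
- bot.regions_of(picture, thing): "region" (480x640 bool, what is visible of it) and "box" ([centre column, centre row, width, height] in pixels, round what is visible of it).
The state is a dict: "time": time; "q": joint angles; "qd": joint speeds; "joint_efforts": joint torques, N m; "ee_pos": TCP position; "tcp_rot": TCP orientation; "wrist_force": force on the tool from outside, world axes, zero at the start; "torque": the same for the moment, N m; "opening": finger opening in m.
Only numpy, scipy, OpenCV 4.12 (cv2) and the standard library are available. Lean on these libraries where they do the work, as an engineer would, in place of code of your own. Each camera call takes 0.05 s, during which the arm holds its last target.

## Working session

There is one attempt and no reset: what is moved stays moved. The work goes in short steps, Python scripts to look and compute and a tool call to move; the robot and the scene stay as the last step left them, time stands still between calls to the robot, and variables do not carry over. Pictures are saved under pics/ and viewed, and the job is handed in when it is done.

Besides the shell and the picture viewer there is one more tool, called after "Request:" as name(argument=value, ...) on one line, values as JSON. step_arm: Moves the arm, as the interface text tells. Its arguments: {"type":"object","properties":{"dr":{"type":"array"},"xyz":{"type":"array"},"gripper":{"type":"array"},"squeeze":{"type":"number"}},"required":["dr","xyz","gripper"]}

```bash
mkdir -p pics; ls; python3 - <<'E'
from workcell import bot
import cv2,numpy as np
print(bot.get_obs())
for n in ["scene","top","wrist"]:
    c=bot.camera(n); cv2.imwrite(f"pics/a_{n}.png",c["image"][:,:,::-1]); print(n,c["camera_matrix"].tolist(),c["R"].tolist(),c["t"].tolist(),c["shot"])
E
```

```text
pics
{'time': 0.0, 'q': array([ 6.39984409e+01,  5.00877282e+00,  1.00351175e+01,  9.51010283e+01,
       -7.78640756e-05,  8.99991017e+01]), 'qd': array([-0.0022235 ,  0.03409261,  0.13221297, -0.01262875,  0.05144331,
       -0.07266349]), 'joint_efforts': array([ 1.69086834e-04, -5.20383811e+01,  4.64811087e+01,  1.60628400e-02,
        2.37416725e-05, -1.77004642e-05]), 'ee_pos': array([0.24101304, 0.49411494, 0.23061136]), 'tcp_rot': array([-1.79925316e+02,  7.66930950e-05,  1.53999339e+02]), 'wrist_force': array([ 0.07756468, -0.29837813, -0.9781068 ]), 'torque': array([-0.0128508 ,  0.06220961, -0.05517445]), 'opening': 0.0851996707347548}
scene [[599.739301167025, 0.0, 320.54639912927547], [0.0, 599.739301167025, 244.8775597136996], [0.0, 0.0, 1.0]] [[0.47677223179732764, -0.8789092374393209, -0.014380240986384612], [-0.5840536022577705, -0.3045142644123594, -0.7524310283734463], [0.6569395928673485, 0.3671370522205991, -0.6585140516420674]] [-0.2930816084513229, 0.38409467101994166, 0.8088841687158461] 1
top [[472.13731462326604, 0.0, 322.81112970146717], [0.0, 472.13731462326604, 250.14578622635045], [0.0, 0.0, 1.0]] [[0.0005551557371385776, -0.9999060999637231, 0.013692445268988891], [-0.9869671643610255, -0.002751269315791804, -0.16089825042649974], [0.16092081367947456, -0.013424670293482674, -0.9868760154914331]] [-0.0485686126290545, 0.5823022603818421, 0.848606409939322] 2
wrist [[356.2242670251236, 0.0, 316.849804020504], [0.0, 356.2242670251236, 242.90684387602397], [0.0, 0.0, 1.0]] [[0.4385937887966776, 0.8986847517650619, -0.0010978952336371292], [0.8555347318006556, -0.41716023667365587, 0.30665560425526084], [0.2751287173519974, -0.13543653083030438, -0.9518199068126787]] [-0.5503981242591932, -0.04020601823885113, 0.37974523566634927] 3
```

View pics/a_scene.png

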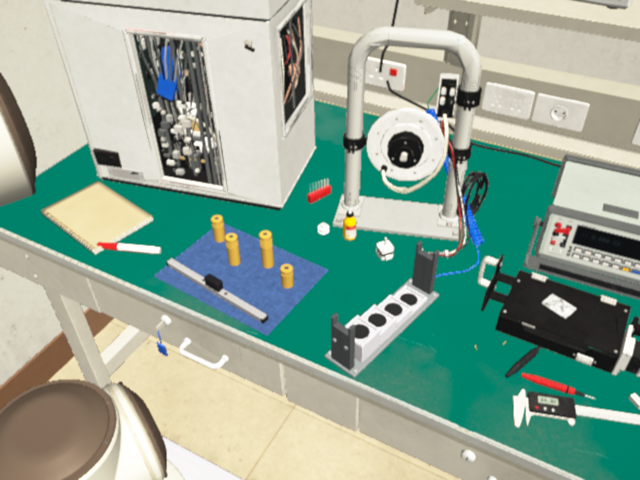

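View pics/a_top.png

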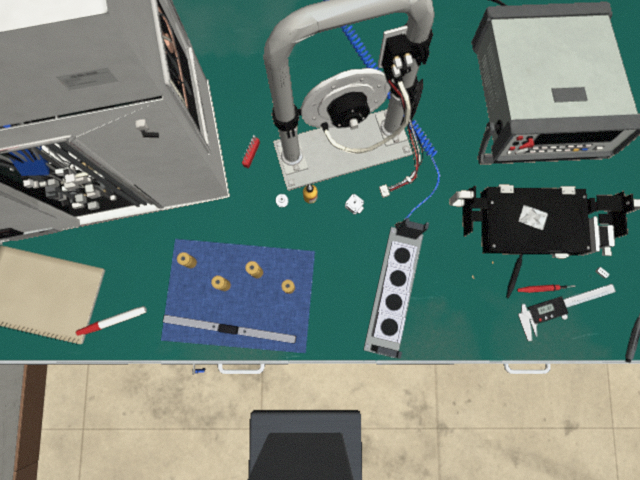

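View pics/a_wrist.png

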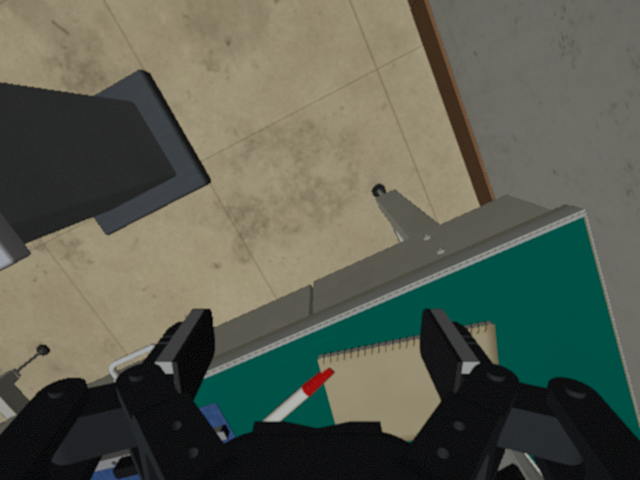

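```bash
cat > h.py <<'E'
import numpy as np, cv2
from scipy.optimize import minimize
def proj(c,X):
    P=np.asarray(X)@c["R"].T+c["t"]; p=P@c["camera_matrix"].T; return p[:,:2]/p[:,2:]
def box(x0,x1,y0,y1,z0,z1): return np.array([[x,y,z] for x in(x0,x1) for y in(y0,y1) for z in(z0,z1)])
def cyl(r,z0,z1):
    a=np.linspace(0,2*np.pi,24,endpoint=False); return np.array([[r*np.cos(t),r*np.sin(t),z] for z in(z0,z1) for t in a])
def place(X,x,y,yaw,z=0):
    c,s=np.cos(yaw),np.sin(yaw); return X@np.array([[c,s,0],[-s,c,0],[0,0,1]])+[x,y,z]
def mask(c,parts,S=4):
    m=np.zeros((480*S,640*S),np.uint8)
    for X in parts:
        h=cv2.convexHull(((proj(c,X)+.5)*S-.5).astype(np.float32)); cv2.fillConvexPoly(m,np.round(h*16).astype(np.int32),1,shift=4)
    return cv2.resize(m.astype(np.float32),(640,480),interpolation=cv2.INTER_AREA)
def ray(c,uv,z):
    d=np.linalg.inv(c["camera_matrix"])@[uv[0],uv[1],1]; d=c["R"].T@d; o=-c["R"].T@c["t"]; return o+d*(z-o[2])/d[2]
def iou(a,b): return np.minimum(a,b).sum()/max(np.maximum(a,b).sum(),1)
PIL={n:[cyl(.012,0,n/1000)] for n in(80,68,56,44)}
BAR=[box(-.007,.007,-.128,.128,0,.012),box(-.008,.008,-.018,.018,.012,.034)]
E
python3 - <<'E'
from workcell import bot
from h import *
import pickle
cs={n:bot.camera(n) for n in("top","scene")}
out={}
for n,c in cs.items():
    for t in["pillar_80_mid","pillar_68_mid","pillar_56_mid","pillar_44_mid","keeper_bar_handle","rack","small_motor","oil_bottle","belt_pulley"]:
        r=bot.regions_of(c,t); out[n,t]=r
        print(n,t,[(round(float(k["p"]),2),np.round(k["box"],1).tolist(),int(k["region"].sum())) for k in r][:4])
pickle.dump((cs,out),open("s0.pkl","wb"))
im=cs["scene"]["image"][:,:,::-1]
cv2.imwrite("pics/b1.png",cv2.resize(im[200:330,150:350],None,fx=4,fy=4,interpolation=cv2.INTER_CUBIC))
cv2.imwrite("pics/b2.png",cv2.resize(im[230:380,310:460],None,fx=4,fy=4,interpolation=cv2.INTER_CUBIC))
im=cs["top"]["image"][:,:,::-1]
cv2.imwrite("pics/b3.png",cv2.resize(im[215:365,345:445],None,fx=4,fy=4,interpolation=cv2.INTER_CUBIC))
E
```

```text
top pillar_80_mid [(0.78, [254.4, 273.0, 18.7, 14.3], 216)]
top pillar_68_mid [(0.47, [221.1, 282.6, 18.1, 18.3], 236)]
top pillar_56_mid [(0.7, [186.5, 260.7, 23.4, 21.6], 220)]
top pillar_44_mid [(0.59, [287.8, 287.9, 14.1, 11.1], 132), (0.3, [395.4, 289.7, 64.8, 139.0], 4500)]
top keeper_bar_handle [(0.63, [230.1, 327.5, 135.5, 26.6], 973), (0.54, [254.0, 272.2, 18.0, 14.8], 228)]
top rack [(0.7, [396.4, 287.9, 64.1, 137.4], 4521)]
top small_motor [(0.56, [355.5, 204.4, 16.4, 18.9], 227)]
top oil_bottle [(0.72, [310.9, 194.2, 18.5, 18.9], 227)]
top belt_pulley [(0.63, [281.4, 199.7, 11.6, 16.5], 113), (0.35, [285.8, 286.0, 14.9, 15.7], 125)]
scene pillar_80_mid [(0.82, [266.2, 249.8, 13.9, 37.7], 456)]
scene pillar_68_mid [(0.69, [233.7, 249.7, 17.5, 30.6], 392)]
scene pillar_56_mid [(0.84, [219.5, 230.2, 16.4, 30.7], 312)]
scene pillar_44_mid [(0.54, [288.5, 275.6, 13.0, 23.1], 276)]
scene keeper_bar_handle [(0.93, [219.2, 290.1, 107.3, 65.1], 1160)]
scene rack [(0.74, [382.2, 308.9, 114.3, 135.2], 5489)]
scene small_motor [(0.55, [384.2, 248.9, 19.7, 25.5], 297)]
scene oil_bottle [(0.71, [350.5, 223.6, 9.4, 36.2], 331), (0.2, [286.8, 274.9, 15.6, 23.0], 294)]
scene belt_pulley [(0.33, [381.8, 309.6, 116.7, 130.5], 5516)]
```

View pics/b1.png

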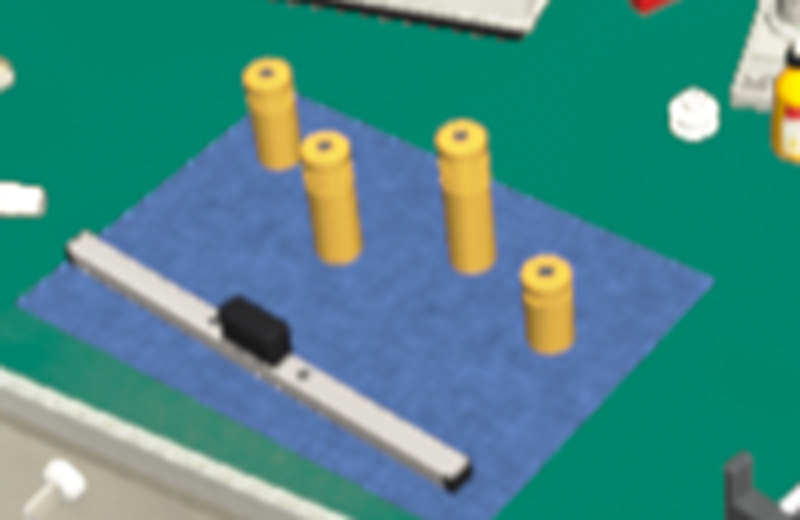

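View pics/b2.png

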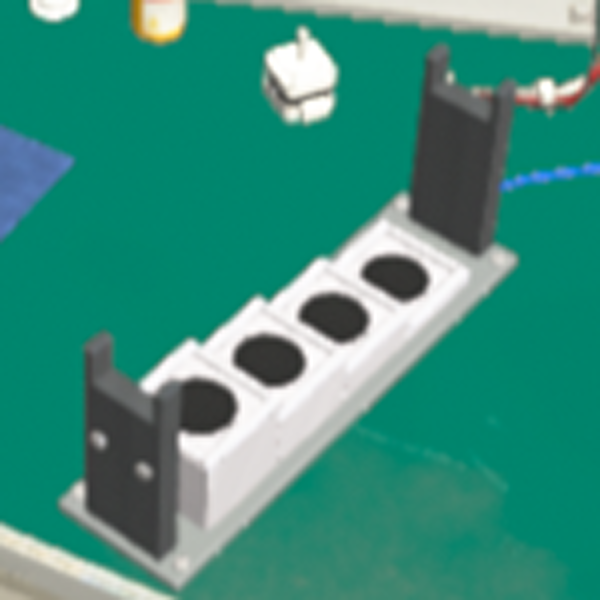

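View pics/b3.png

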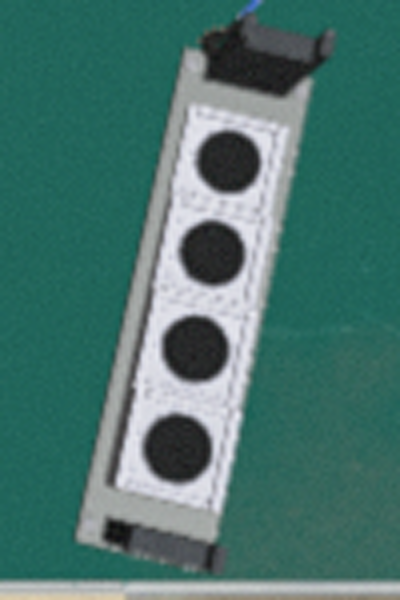

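```bash
python3 - <<'E'
from h import *
import pickle
cs,out=pickle.load(open("s0.pkl","rb"))
hsv={n:cv2.cvtColor(c["image"],cv2.COLOR_RGB2HSV) for n,c in cs.items()}
for n in(80,68,56,44):
    ms={}
    for v in cs:
        r=out[v,f"pillar_{n}_mid"][0]; cx,cy,w,h=r["box"]
        H=hsv[v]; g=((H[...,0]>12)&(H[...,0]<32)&(H[...,1]>90)).astype(np.uint8)
        near=cv2.dilate(r["region"].astype(np.uint8),np.ones((7,7)))
        g=g*near; g=cv2.morphologyEx(g,cv2.MORPH_CLOSE,np.ones((5,5)))
        ms[v]=g.astype(np.float32)
    x0=ray(cs["top"],out["top",f"pillar_{n}_mid"][0]["box"][:2],n/1500)[:2]
    for L in (80,68,56,44):
        f=lambda p:-sum(iou(mask(cs[v],[place(q,p[0],p[1],0) for q in PIL[L]]),ms[v]) for v in cs)
        best=min((minimize(f,x0+d,method="Nelder-Mead",options=dict(initial_simplex=x0+d+np.array([[0,0],[.008,0],[0,.008]]),xatol=1e-4)) for d in([0,0],[.01,0],[-.01,0])),key=lambda r:r.fun)
        print(n,L,best.x.round(4),round(best.fun,3))
    # separate
    for v in cs:
        f=lambda p:-iou(mask(cs[v],[place(q,p[0],p[1],0) for q in PIL[n]]),ms[v])
        r=minimize(f,best.x,method="Nelder-Mead",options=dict(initial_simplex=x0+np.array([[0,0],[.008,0],[0,.008]]),xatol=1e-4)); print("  ",v,r.x.round(4),round(r.fun,3))
# bar
ms={v:out[v,"keeper_bar_handle"][0]["region"].astype(np.float32) for v in cs}
for vs in (["top","scene"],["top"],["scene"]):
    f=lambda p:-sum(iou(mask(cs[v],[place(q,p[0],p[1],p[2]) for q in BAR]),ms[v]) for v in vs)
    x0=np.array([*ray(cs["top"],(230,327),.01)[:2],-.15])
    r=min((minimize(f,x0+[0,0,d],method="Nelder-Mead",options=dict(initial_simplex=x0+[0,0,d]+np.array([[0,0,0],[.006,0,0],[0,.006,0],[0,0,.05]]),xatol=1e-4)) for d in np.arange(-.2,.5,.1)),key=lambda r:r.fun)
    print("bar",vs,r.x.round(4),np.degrees(r.x[2]).round(2),r.fun.round(3))
# pads
obs=[]
for v,approx in dict(top=[(401.5,255),(398,278),(393.5,302),(389,327)],scene=[(409,299.5),(393.5,309.5),(377.5,320),(361,331)]).items():
    g=cv2.cvtColor(cs[v]["image"],cv2.COLOR_RGB2GRAY)
    for k,a in enumerate(approx):
        G=(g<100).astype(np.uint8); nl,lab,st,ce=cv2.connectedComponentsWithStats(G,connectivity=4)
        l=lab[int(a[1]),int(a[0])]; print(v,k,st[l],ce[l].round(2)); obs.append((v,k,ce[l]))
Y=[-.072,-.024,.024,.072];Z=[.01,.022,.034,.046]
from scipy.optimize import least_squares
for vs in (["top","scene"],["top"],["scene"]):
    def res(p):
        return np.concatenate([(proj(cs[v],place(np.array([[0,Y[k],Z[k]]]),*p))[0]-c) for v,k,c in obs if v in vs and not(v=="scene" and k==3)])
    r=least_squares(res,[.5,-.15,2.9],x_scale=[.01,.01,.1]); print("rack",vs,r.x.round(4),np.degrees(r.x[2]).round(2),r.fun.round(1))
E
```

```text
80 80 [0.5469 0.0832] -1.727
80 68 [0.5471 0.0833] -1.68
80 56 [0.5478 0.0845] -1.581
80 44 [0.5493 0.0857] -1.438
   top [0.5454 0.082 ] -0.843
   scene [0.5488 0.0842] -0.9
68 80 [0.5204 0.146 ] -1.508
68 68 [0.5214 0.1467] -1.643
68 56 [0.5218 0.1472] -1.596
68 44 [0.5226 0.1491] -1.471
   top [0.5205 0.1453] -0.828
   scene [0.5231 0.1486] -0.838
56 80 [0.5611 0.2078] -1.307
56 68 [0.5631 0.2103] -1.47
56 56 [0.5667 0.2146] -1.647
56 44 [0.5671 0.2161] -1.57
   top [0.5655 0.2141] -0.822
   scene [0.5678 0.215 ] -0.835
44 80 [0.5116 0.0166] -1.223
44 68 [0.514 0.018] -1.345
44 56 [0.5146 0.0184] -1.497
44 44 [0.5165 0.0196] -1.685
   top [0.5155 0.0193] -0.836
   scene [0.5184 0.0211] -0.86
bar ['top', 'scene'] [ 0.4354  0.1324 -0.1552] -8.89 -1.665
bar ['top'] [ 0.4345  0.1322 -0.1568] -8.98 -0.885
bar ['scene'] [ 0.4383  0.134  -0.1583] -9.07 -0.904
top 0 [394 248  16  15 185] [401.81 254.98]
top 1 [390 270  16  16 194] [397.63 277.86]
top 2 [386 294  16  16 207] [393.35 301.65]
top 3 [381 319  17  17 220] [389.02 326.73]
scene 0 [401 294  16  11 120] [408.8  298.77]
scene 1 [385 304  17  11 136] [393.34 308.71]
scene 2 [369 314  17  12 154] [377.12 319.43]
scene 3 [    0    74   640   406 67622] [396.99 280.55]
rack ['top', 'scene'] [ 0.5096 -0.1874  1.3337] 76.42 [-0.1 -0.2 -0.  -0.2  0.  -0.2 -0.1 -0.4 -0.2  0.4  0.   0.4 -0.   0.4]
rack ['top'] [ 0.5092 -0.1874  1.3334] 76.4 [-0.1  0.   0.   0.   0.1  0.1 -0.  -0.1]
rack ['scene'] [ 0.5106 -0.187   1.3303] 76.22 [-0.1  0.   0.1  0.  -0.  -0.1]
```

```bash
cat > go.py <<'E'
import sys,numpy as np
from scipy.spatial.transform import Rotation as Ro
from workcell import bot
def rel(x,y,z,yaw,o=None):
    o=o or bot.get_obs()
    R0=Ro.from_euler("xyz",o["tcp_rot"],degrees=True); R1=Ro.from_euler("xyz",[180,0,yaw],degrees=True)
    s=R0.inv().apply(np.array([x,y,z])-o["ee_pos"])/.04; w=(R0.inv()*R1).as_rotvec()
    print("xyz",s.round(3).tolist(),"dr",w.round(3).tolist(),"| now",o["ee_pos"].round(4),o["tcp_rot"].round(2),"q",o["q"].round(1),"t",round(o["time"],2),"op",round(o["opening"],4),"F",o["wrist_force"].round(1))
def rack(x,y):
    a=np.radians(76.35); c,s=np.cos(a),np.sin(a); X,Y=(0.5098,-0.1873)
    return X+c*x-s*y, Y+s*x+c*y
if __name__=="__main__":
    a=[float(v) for v in sys.argv[1:]]; rel(*a)
E
python3 go.py .547 .083 .19 166.4
python3 -c "
from go import rack
print([rack(0,y) for y in(-.116,-.072,-.024,.024,.072,.116)])"
```

```text
xyz [-11.381, -5.891, 1.032] dr [0.0, 0.0, -0.216] | now [0.2411 0.4944 0.2313] [180.   0. 154.] q [64.   5.  10.1 95.1 -0.  90. ] t 1.15 op 0.0853 F [ 0.2 -0.2 -0.5]
[(np.float64(0.6225236299153931), np.float64(-0.21467486545533154)), (np.float64(0.5797663909819681), np.float64(-0.20429129579986097)), (np.float64(0.5331221303273227), np.float64(-0.19296376526662032)), (np.float64(0.4864778696726773), np.float64(-0.18163623473337967)), (np.float64(0.4398336090180319), np.float64(-0.17030870420013902)), (np.float64(0.39707637008460694), np.float64(-0.15992513454466845))]
```

Request:
step_arm(dr=[[0,0,-0.02],[0,0,-0.05],[0,0,-0.08],[0,0,-0.11],[0,0,-0.14],[0,0,-0.16],[0,0,-0.16],[0,0,-0.16]], xyz=[[-0.4,-0.2,0],[-1.2,-0.6,0.1],[-2.2,-1.14,0.2],[-3.2,-1.66,0.3],[-4.2,-2.2,0.4],[-5.2,-2.7,0.5],[-6.2,-3.2,0.6],[-7.2,-3.7,0.7]], gripper=[0.55,0.55,0.55,0.55,0.55,0.55,0.55,0.55], squeeze=40)

```text
time: 1.95
ee_pos: [0.4359, 0.2335, 0.2034]
tcp_rot: [180.0, 0.0, 163.2]
wrist_force: [0.7, 0.7, -0.8]
opening: 0.0468
```

```bash
python3 go.py .547 .083 .19 166.4
```

```text
xyz [-3.747, -2.796, 0.334] dr [0.0, 0.0, -0.056] | now [0.4359 0.2335 0.2034] [1.7997e+02 2.0000e-02 1.6317e+02] q [28.2 -3.2 -1.3 91.9  0.  45. ] t 1.95 op 0.0468 F [ 0.7  0.7 -0.8]
```

Request:
step_arm(dr=[[0,0,-0.02],[0,0,-0.04],[0,0,-0.056],[0,0,-0.056],[0,0,-0.056],[0,0,-0.056],[0,0,-0.056],[0,0,-0.056]], xyz=[[-0.8,-0.6,0.1],[-1.6,-1.2,0.2],[-2.3,-1.7,0.3],[-2.9,-2.2,0.33],[-3.4,-2.5,0.33],[-3.75,-2.8,0.33],[-3.75,-2.8,0.33],[-3.75,-2.8,0.33]], gripper=[0.55,0.55,0.55,0.55,0.55,0.55,0.55,0.55])

```text
time: 2.75
ee_pos: [0.5461, 0.0843, 0.1899]
tcp_rot: [180.0, -0.0, 166.3]
wrist_force: [-0.6, 1.1, 0.2]
opening: 0.0467
```

```bash
python3 go.py .547 .083 .047 166.4; python3 - <<'E'
from workcell import bot
from h import *
c=bot.camera("wrist"); im=c["image"][:,:,::-1].copy()
for n,p in {80:(.547,.083),68:(.5215,.1468),56:(.5667,.2145),44:(.5168,.0198)}.items():
    m=(mask(c,[place(q,*p,0) for q in PIL[n]])>.5).astype(np.uint8)
    cs,_=cv2.findContours(m,0,2); cv2.drawContours(im,cs,-1,(0,0,255),1)
cv2.imwrite("pics/c1.png",im)
E
```

```text
xyz [-0.031, -0.027, 3.574] dr [0.0, -0.0, -0.001] | now [0.5461 0.0843 0.1899] [ 1.8000e+02 -3.0000e-02  1.6633e+02] q [ 8.8  4.7  5.2 90.5  0.  22.4] t 2.75 op 0.0467 F [-0.6  1.1  0.2]
```

View pics/c1.png

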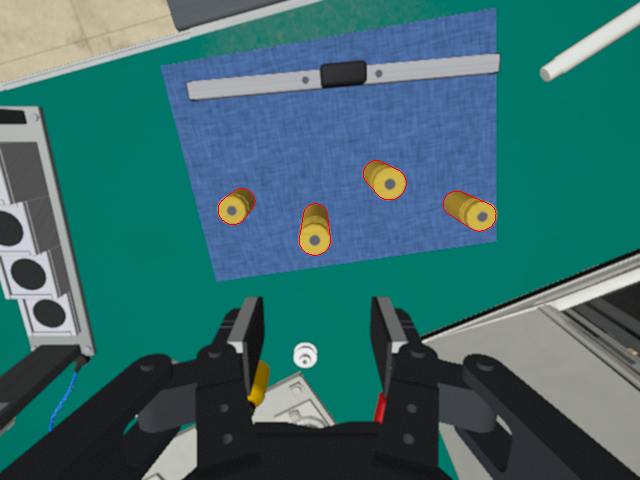

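Request:
step_arm(dr=[[0,0,0],[0,0,0],[0,0,0],[0,0,0],[0,0,0],[0,0,0],[0,0,0],[0,0,0]], xyz=[[-0.03,-0.03,0.4],[-0.03,-0.03,1.0],[-0.03,-0.03,1.7],[-0.03,-0.03,2.4],[-0.03,-0.03,3.0],[-0.03,-0.03,3.4],[-0.03,-0.03,3.57],[-0.03,-0.03,3.57]], gripper=[0.55,0.55,0.55,0.55,0.55,0.55,0.55,0.55])

```text
time: 3.6
ee_pos: [0.5464, 0.0835, 0.0468]
tcp_rot: [-180.0, -0.1, 166.4]
wrist_force: [0.2, 0.6, 1.4]
opening: 0.0469
```

Request:
step_arm(dr=[[0,0,0],[0,0,0],[0,0,0],[0,0,0],[0,0,0],[0,0,0],[0,0,0],[0,0,0]], xyz=[[0,0,0],[0,0,0],[0,0,0],[0,0,0],[0,0,0],[0,0,-0.2],[0,0,-0.6],[0,0,-1.2]], gripper=[0.2,0.2,0.2,0.2,0.2,0.2,0.2,0.2])

```text
time: 4.4
ee_pos: [0.5461, 0.0827, 0.0947]
tcp_rot: [-179.9, -0.2, 166.4]
wrist_force: [1.2, -0.2, -3.6]
opening: 0.023
```

```bash
python3 go.py .5798 -.2043 .15 166.35
```

```text
xyz [-2.506, -6.777, -1.38] dr [-0.001, -0.003, 0.0] | now [0.5461 0.0827 0.0947] [-1.7993e+02 -1.5000e-01  1.6637e+02] q [ 8.6  5.  -5.  80.2 -0.  22.2] t 4.4 op 0.023 F [ 1.2 -0.2 -3.6]
```

Request:
step_arm(dr=[[0,0,0],[0,0,0],[0,0,0],[0,0,0],[0,0,0],[0,0,0],[0,0,0],[0,0,0]], xyz=[[0,-0.1,-0.6],[-0.2,-0.5,-1.1],[-0.5,-1.2,-1.38],[-0.8,-2.1,-1.38],[-1.15,-3.1,-1.38],[-1.5,-4.1,-1.38],[-1.85,-5.0,-1.38],[-2.15,-5.8,-1.38]], gripper=[0.2,0.2,0.2,0.2,0.2,0.2,0.2,0.2])

```text
time: 5.2
ee_pos: [0.5758, -0.1648, 0.1506]
tcp_rot: [-180.0, -0.0, 166.3]
wrist_force: [0.2, -0.3, -2.5]
opening: 0.0231
```

```bash
python3 go.py .5798 -.2043 .15 166.35
```

```text
xyz [-0.33, -0.935, 0.016] dr [-0.0, -0.0, -0.0] | now [ 0.5758 -0.1648  0.1506] [-1.7999e+02 -1.0000e-02  1.6633e+02] q [-16.   10.8   7.7  86.8  -0.   -2.3] t 5.2 op 0.0231 F [ 0.2 -0.3 -2.5]
```

Request:
step_arm(dr=[[0,0,0],[0,0,0],[0,0,0],[0,0,0],[0,0,0],[0,0,0],[0,0,0],[0,0,0]], xyz=[[-0.2,-0.5,0],[-0.3,-0.8,0],[-0.33,-0.93,0.1],[-0.33,-0.93,0.4],[-0.33,-0.93,0.8],[-0.33,-0.93,1.2],[-0.33,-0.93,1.4],[-0.33,-0.93,1.4]], gripper=[0.2,0.2,0.2,0.2,0.2,0.2,0.2,0.2])

```text
time: 6.0
ee_pos: [0.5793, -0.2008, 0.0927]
tcp_rot: [180.0, -0.2, 166.4]
wrist_force: [-0.4, -0.3, -2.7]
opening: 0.0228
```

```bash
python3 go.py .5798 -.2043 .057 166.35; python3 - <<'E'
from workcell import bot
from h import *
c=bot.camera("wrist"); cv2.imwrite("pics/c2.png",c["image"][:,:,::-1])
c=bot.camera("scene"); cv2.imwrite("pics/c3.png",cv2.resize(c["image"][200:380,290:490,::-1],None,fx=3,fy=3))
E
```

```text
xyz [-0.036, -0.083, 0.893] dr [0.0, -0.003, 0.002] | now [ 0.5793 -0.2008  0.0927] [ 1.7998e+02 -1.6000e-01  1.6644e+02] q [-19.1  13.3   4.1  81.    0.   -5.6] t 6.0 op 0.0228 F [-0.4 -0.3 -2.7]
```

View pics/c2.png

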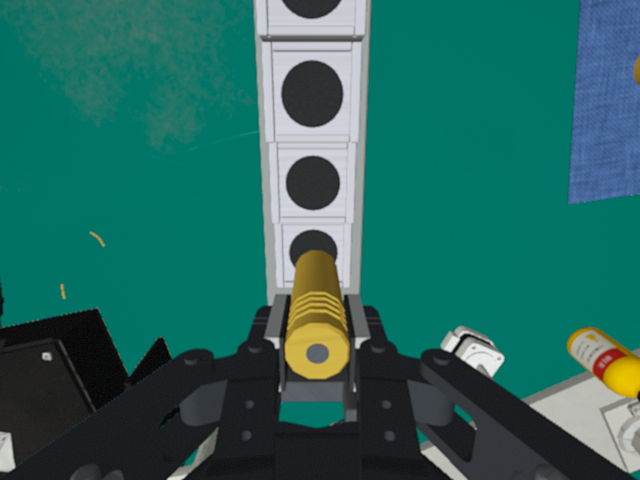

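View pics/c3.png

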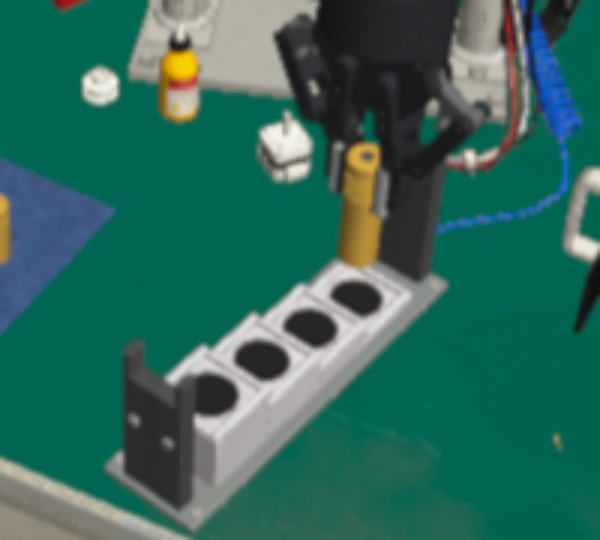

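Request:
step_arm(dr=[[0,0,0],[0,0,0],[0,0,0],[0,0,0],[0,0,0],[0,0,0],[0,0,0],[0,0,0]], xyz=[[-0.03,-0.08,0.1],[-0.03,-0.08,0.3],[-0.03,-0.08,0.5],[-0.03,-0.08,0.7],[-0.03,-0.08,0.8],[-0.03,-0.08,0.84],[-0.03,-0.08,0.87],[-0.03,-0.08,0.88]], gripper=[0.2,0.2,0.2,0.2,0.2,0.2,0.2,0.2])

```text
time: 6.9
ee_pos: [0.5806, -0.2055, 0.0594]
tcp_rot: [-180.0, 0.0, 166.4]
wrist_force: [0.2, 0.6, -2.8]
opening: 0.0228
```

```bash
python3 go.py .5798 -.2043 .057 166.35
```

```text
xyz [0.026, 0.024, 0.06] dr [-0.0, 0.0, 0.0] | now [ 0.5806 -0.2055  0.0594] [-1.8000e+02  2.0000e-02  1.6638e+02] q [-19.5  14.    1.3  77.3   0.   -5.9] t 6.9 op 0.0228 F [ 0.2  0.6 -2.8]
```

Request:
step_arm(dr=[[0,0,0],[0,0,0],[0,0,0],[0,0,0],[0,0,0],[0,0,0],[0,0,0],[0,0,0]], xyz=[[0.02,0.02,0.02],[0.02,0.02,0.03],[0.02,0.02,0.04],[0.02,0.02,0.05],[0.02,0.02,0.06],[0.02,0.02,0.06],[0.02,0.02,0.06],[0.02,0.02,0.06]], gripper=[0.2,0.2,0.2,0.2,0.2,0.2,0.2,0.2])

```text
time: 7.7
ee_pos: [0.5799, -0.2044, 0.0569]
tcp_rot: [-180.0, -0.0, 166.4]
wrist_force: [0.2, 0.5, -2.3]
opening: 0.023
```

Request:
step_arm(dr=[[0,0,0],[0,0,0],[0,0,0],[0,0,0],[0,0,0],[0,0,0],[0,0,0],[0,0,0]], xyz=[[0,0,0.01],[0,0,0.015],[0,0,0.02],[0,0,0.02],[0,0,0.02],[0,0,0.02],[0,0,0.02],[0,0,0.02]], gripper=[0.2,0.2,0.2,0.2,0.2,0.25,0.3,0.35])

```text
time: 8.5
ee_pos: [0.5799, -0.2044, 0.0557]
tcp_rot: [-180.0, -0.0, 166.4]
wrist_force: [-0.5, 0.6, -0.2]
opening: 0.0294
```

Request:
step_arm(dr=[[0,0,0],[0,0,0],[0,0,0],[0,0,0],[0,0,0],[0,0,0],[0,0,0],[0,0,0]], xyz=[[0,0,0],[0,0,0],[0,0,-0.2],[0,0,-0.6],[0,0,-1.1],[0,0,-1.7],[0,0,-2.3],[0,0,-2.5]], gripper=[0.45,0.5,0.5,0.5,0.5,0.5,0.5,0.5])

```text
time: 9.3
ee_pos: [0.5808, -0.2048, 0.1594]
tcp_rot: [-180.0, 0.2, 166.4]
wrist_force: [0.3, -0.5, 1.1]
opening: 0.0427
```

```bash
python3 go.py .5214 .1467 .16 166.35; python3 - <<'E'
from workcell import bot
from h import *
from go import rack
c=bot.camera("wrist"); im=c["image"][:,:,::-1].copy()
p=rack(0,-.072); m=(mask(c,[place(q,*p,0,.01) for q in PIL[80]])>.5).astype(np.uint8)
cs,_=cv2.findContours(m,0,2); cv2.drawContours(im,cs,-1,(0,0,255),1)
cv2.imwrite("pics/c4.png",im)
E
```

```text
xyz [3.513, 8.189, -0.032] dr [-0.0, 0.004, 0.0] | now [ 0.5808 -0.2048  0.1594] [-179.98    0.23  166.37] q [-19.4  13.   11.1  87.9   0.   -5.8] t 9.3 op 0.0427 F [ 0.3 -0.5  1.1]
```

View pics/c4.png

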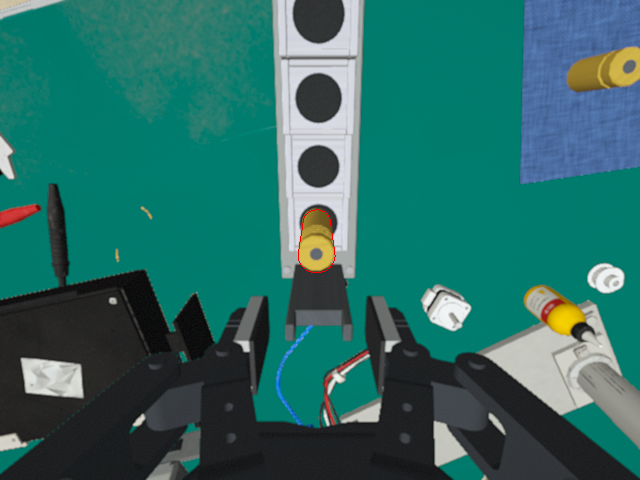

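Request:
step_arm(dr=[[0,0,0],[0,0,0],[0,0,0],[0,0,0],[0,0,0],[0,0,0],[0,0,0],[0,0,0]], xyz=[[0.15,0.4,0],[0.5,1.2,0],[0.95,2.2,0],[1.4,3.25,0],[1.85,4.3,0],[2.3,5.35,0],[2.75,6.4,0],[3.1,7.2,0]], gripper=[0.5,0.5,0.5,0.5,0.5,0.5,0.5,0.5])

```text
time: 10.15
ee_pos: [0.5254, 0.1075, 0.1546]
tcp_rot: [-180.0, -0.1, 166.5]
wrist_force: [0.5, 0.1, 0.3]
opening: 0.0427
```

```bash
python3 go.py .5214 .1467 .035 166.35
```

```text
xyz [0.32, 0.93, 2.99] dr [-0.0, -0.002, 0.002] | now [0.5254 0.1075 0.1546] [-1.7998e+02 -1.2000e-01  1.6645e+02] q [11.6  2.3 -1.2 86.6  0.  25.1] t 10.15 op 0.0427 F [0.5 0.1 0.3]
```

Request:
step_arm(dr=[[0,0,0],[0,0,0],[0,0,0],[0,0,0],[0,0,0],[0,0,0],[0,0,0],[0,0,0]], xyz=[[0.2,0.5,0],[0.33,0.8,0.1],[0.36,0.95,0.4],[0.36,0.95,0.9],[0.36,0.95,1.2],[0.36,0.95,1.3],[0.36,0.95,1.3],[0.36,0.95,1.3]], gripper=[0.5,0.5,0.5,0.5,0.5,0.5,0.5,0.5])

```text
time: 10.95
ee_pos: [0.5225, 0.1446, 0.1046]
tcp_rot: [180.0, 0.0, 166.3]
wrist_force: [-0.2, -0.1, 0.8]
opening: 0.0427
```

```bash
python3 go.py .5214 .1467 .035 166.35
```

```text
xyz [0.04, 0.043, 1.74] dr [0.0, 0.001, -0.0] | now [0.5225 0.1446 0.1046] [1.7999e+02 3.0000e-02 1.6633e+02] q [15.5  3.3 -5.7 81.  -0.  29.1] t 10.95 op 0.0427 F [-0.2 -0.1  0.8]
```

Request:
step_arm(dr=[[0,0,0],[0,0,0],[0,0,0],[0,0,0],[0,0,0],[0,0,0],[0,0,0],[0,0,0]], xyz=[[0.04,0.04,0.3],[0.04,0.04,0.8],[0.04,0.04,1.3],[0.04,0.04,1.6],[0.04,0.04,1.74],[0.04,0.04,1.74],[0.04,0.04,1.74],[0.04,0.04,1.74]], gripper=[0.5,0.5,0.5,0.5,0.5,0.5,0.5,0.2])

```text
time: 11.75
ee_pos: [0.5216, 0.1471, 0.0355]
tcp_rot: [180.0, 0.1, 166.4]
wrist_force: [0.2, 0.8, -0.0]
opening: 0.0289
```

Request:
step_arm(dr=[[0,0,0],[0,0,0],[0,0,0],[0,0,0],[0,0,0],[0,0,0],[0,0,0],[0,0,0]], xyz=[[0,0,0],[0,0,0],[0,0,0],[0,0,0],[0,0,-0.2],[0,0,-0.6],[0,0,-1.2],[0,0,-1.8]], gripper=[0.2,0.2,0.2,0.2,0.2,0.2,0.2,0.2])

```text
time: 12.55
ee_pos: [0.5204, 0.1468, 0.1069]
tcp_rot: [-180.0, -0.1, 166.4]
wrist_force: [1.1, 0.8, -2.7]
opening: 0.0232
```

```bash
python3 go.py .5331 -.193 .15 166.35
```

```text
xyz [-2.307, -8.182, -1.074] dr [-0.001, -0.001, 0.0] | now [0.5204 0.1468 0.1069] [-1.7996e+02 -8.0000e-02  1.6638e+02] q [15.7  3.2 -5.6 81.3  0.  29.4] t 12.55 op 0.0232 F [ 1.1  0.8 -2.7]
```

Request:
step_arm(dr=[[0,0,0],[0,0,0],[0,0,0],[0,0,0],[0,0,0],[0,0,0],[0,0,0],[0,0,0]], xyz=[[-0.1,-0.4,-0.5],[-0.35,-1.2,-0.9],[-0.6,-2.2,-1.07],[-0.9,-3.2,-1.07],[-1.18,-4.2,-1.07],[-1.45,-5.2,-1.07],[-1.73,-6.2,-1.07],[-2.0,-7.2,-1.07]], gripper=[0.2,0.2,0.2,0.2,0.2,0.2,0.2,0.2])

```text
time: 13.35
ee_pos: [0.5305, -0.1534, 0.1493]
tcp_rot: [180.0, -0.0, 166.4]
wrist_force: [0.8, 1.0, -2.8]
opening: 0.0231
```

Request:
step_arm(dr=[[0,0,0],[0,0,0],[0,0,0],[0,0,0],[0,0,0],[0,0,0],[0,0,0],[0,0,0]], xyz=[[-0.15,-0.5,0],[-0.25,-0.85,0],[-0.28,-0.98,0.1],[-0.28,-0.98,0.4],[-0.28,-0.98,0.8],[-0.28,-0.98,1.2],[-0.28,-0.98,1.4],[-0.28,-0.98,1.4]], gripper=[0.2,0.2,0.2,0.2,0.2,0.2,0.2,0.2])

```text
time: 14.15
ee_pos: [0.5318, -0.1912, 0.0916]
tcp_rot: [180.0, -0.2, 166.5]
wrist_force: [-0.1, -0.5, -2.7]
opening: 0.0233
```

```bash
python3 go.py .5331 -.193 .0562 166.35
```

```text
xyz [-0.044, -0.036, 0.884] dr [0.0, -0.003, 0.002] | now [ 0.5318 -0.1912  0.0916] [ 1.7997e+02 -1.6000e-01  1.6645e+02] q [-19.8   6.7  -3.5  80.    0.   -6.2] t 14.15 op 0.0233 F [-0.1 -0.5 -2.7]
```

Request:
step_arm(dr=[[0,0,0],[0,0,0],[0,0,0],[0,0,0],[0,0,0],[0,0,0],[0,0,0],[0,0,0]], xyz=[[0,0,0.15],[0,0,0.4],[0,0,0.65],[0,0,0.8],[0,0,0.85],[0,0,0.87],[0,0,0.88],[0,0,0.88]], gripper=[0.2,0.2,0.2,0.2,0.2,0.2,0.2,0.2])

```text
time: 14.95
ee_pos: [0.5328, -0.1927, 0.0584]
tcp_rot: [-180.0, 0.0, 166.4]
wrist_force: [-0.0, -0.3, -2.8]
opening: 0.0226
```

```bash
python3 go.py .5331 -.193 .0562 166.35
```

```text
xyz [-0.01, -0.006, 0.055] dr [-0.0, 0.001, 0.0] | now [ 0.5328 -0.1927  0.0584] [-1.8000e+02  3.0000e-02  1.6637e+02] q [-19.9   7.4  -6.5  76.1   0.   -6.3] t 14.95 op 0.0226 F [-0.  -0.3 -2.8]
```

Request:
step_arm(dr=[[0,0,0],[0,0,0],[0,0,0],[0,0,0],[0,0,0],[0,0,0],[0,0,0],[0,0,0]], xyz=[[0,0,0.02],[0,0,0.035],[0,0,0.045],[0,0,0.055],[0,0,0.055],[0,0,0.055],[0,0,0.055],[0,0,0.055]], gripper=[0.2,0.2,0.2,0.2,0.2,0.2,0.2,0.2])

```text
time: 15.75
ee_pos: [0.5326, -0.1926, 0.0559]
tcp_rot: [-180.0, 0.0, 166.4]
wrist_force: [-0.1, -0.3, -3.2]
opening: 0.0231
```

Request:
step_arm(dr=[[0,0,0],[0,0,0],[0,0,0],[0,0,0],[0,0,0],[0,0,0],[0,0,0],[0,0,0]], xyz=[[0,0,0.01],[0,0,0.02],[0,0,0.03],[0,0,0.03],[0,0,0.03],[0,0,0.03],[0,0,0.03],[0,0,0.03]], gripper=[0.2,0.2,0.2,0.2,0.2,0.2,0.2,0.2])

```text
time: 16.55
ee_pos: [0.5328, -0.1927, 0.0554]
tcp_rot: [-180.0, 0.0, 166.4]
wrist_force: [-1.6, 0.6, 5.8]
opening: 0.0228
```

```bash
python3 go.py .5331 -.193 .0562 166.35;python3 - <<'E'
from workcell import bot
from h import *
c=bot.camera("wrist"); cv2.imwrite("pics/d1.png",c["image"][:,:,::-1])
c=bot.camera("scene"); cv2.imwrite("pics/d2.png",cv2.resize(c["image"][200:380,290:490,::-1],None,fx=4,fy=4)[:600])
E
```

```text
xyz [-0.01, -0.006, -0.019] dr [-0.0, 0.001, 0.0] | now [ 0.5328 -0.1927  0.0554] [-1.7999e+02  5.0000e-02  1.6637e+02] q [-19.9   7.4  -6.7  75.8  -0.   -6.3] t 16.55 op 0.0228 F [-1.6  0.6  5.8]
```

View pics/d1.png

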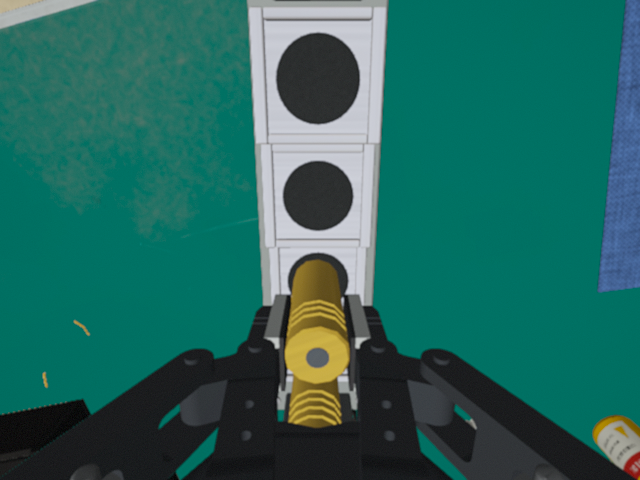

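View pics/d2.png

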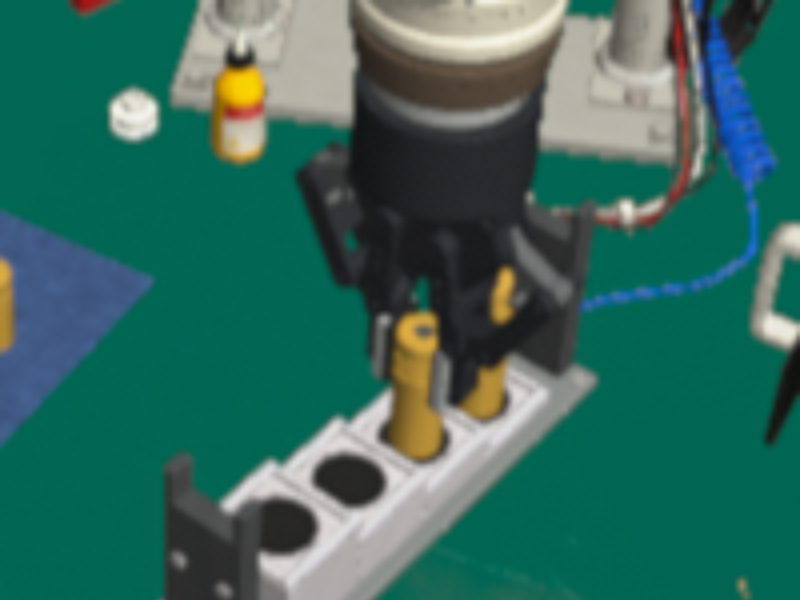

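Request:
step_arm(dr=[[0,0,0],[0,0,0],[0,0,0],[0,0,0],[0,0,0],[0,0,0],[0,0,0],[0,0,0]], xyz=[[0,0,-0.01],[0,0,-0.01],[0,0,-0.01],[0,0,-0.01],[0,0,-0.01],[0,0,-0.15],[0,0,-0.5],[0,0,-1.1]], gripper=[0.25,0.3,0.35,0.42,0.48,0.48,0.48,0.48])

```text
time: 17.45
ee_pos: [0.5319, -0.1923, 0.0989]
tcp_rot: [180.0, -0.1, 166.4]
wrist_force: [0.1, 0.7, -0.3]
opening: 0.0409
```

```bash
python3 go.py .5666 .2145 .15 166.35
```

```text
xyz [1.557, 10.089, -1.273] dr [0.0, -0.002, 0.0] | now [ 0.5319 -0.1923  0.0989] [ 1.7999e+02 -1.1000e-01  1.6637e+02] q [-19.9   6.7  -2.7  80.7  -0.   -6.3] t 17.45 op 0.0409 F [ 0.1  0.7 -0.3]
```

Request:
step_arm(dr=[[0,0,0],[0,0,0],[0,0,0],[0,0,0],[0,0,0],[0,0,0],[0,0,0],[0,0,0]], xyz=[[0,0,-0.8],[0.1,0.5,-1.2],[0.2,1.4,-1.27],[0.38,2.5,-1.27],[0.56,3.6,-1.27],[0.74,4.7,-1.27],[0.91,5.8,-1.27],[1.08,6.9,-1.27]], gripper=[0.5,0.5,0.5,0.5,0.5,0.5,0.5,0.5])

```text
time: 18.25
ee_pos: [0.5557, 0.0877, 0.1511]
tcp_rot: [180.0, 0.1, 166.4]
wrist_force: [0.5, 0.2, 0.3]
opening: 0.0428
```

Request:
step_arm(dr=[[0,0,0],[0,0,0],[0,0,0],[0,0,0],[0,0,0],[0,0,0],[0,0,0],[0,0,0]], xyz=[[0.16,1.0,0],[0.3,1.9,0],[0.4,2.6,0.2],[0.47,3.0,0.6],[0.5,3.19,1.1],[0.5,3.19,1.4],[0.5,3.19,1.4],[0.5,3.19,1.4]], gripper=[0.5,0.5,0.5,0.5,0.5,0.5,0.5,0.5])

```text
time: 19.05
ee_pos: [0.5663, 0.2137, 0.0939]
tcp_rot: [-180.0, 0.0, 166.3]
wrist_force: [0.3, 0.2, 0.5]
opening: 0.0427
```

```bash
python3 go.py .5666 .2145 .023 166.35
```

```text
xyz [-0.002, 0.022, 1.772] dr [-0.0, 0.0, -0.001] | now [0.5663 0.2137 0.0939] [-179.99    0.    166.32] q [20.7 12.   2.8 80.8 -0.  34.4] t 19.05 op 0.0427 F [0.3 0.2 0.5]
```

Request:
step_arm(dr=[[0,0,0],[0,0,0],[0,0,0],[0,0,0],[0,0,0],[0,0,0],[0,0,0],[0,0,0]], xyz=[[0,0.02,0.3],[0,0.02,0.8],[0,0.02,1.3],[0,0.02,1.6],[0,0.02,1.76],[0,0.02,1.76],[0,0.02,1.76],[0,0.02,1.76]], gripper=[0.5,0.5,0.5,0.5,0.5,0.5,0.5,0.2])

```text
time: 19.85
ee_pos: [0.567, 0.2155, 0.0242]
tcp_rot: [179.9, 0.1, 166.4]
wrist_force: [0.2, -0.1, -0.7]
opening: 0.0293
```

Request:
step_arm(dr=[[0,0,0],[0,0,0],[0,0,0],[0,0,0],[0,0,0],[0,0,0],[0,0,0],[0,0,0]], xyz=[[0,0,0],[0,0,0],[0,0,0],[0,0,0],[0,0,-0.2],[0,0,-0.6],[0,0,-1.2],[0,0,-2.0]], gripper=[0.2,0.2,0.2,0.2,0.2,0.2,0.2,0.2])

```text
time: 20.65
ee_pos: [0.5657, 0.2151, 0.1037]
tcp_rot: [-179.9, -0.1, 166.4]
wrist_force: [0.4, -0.3, -2.6]
opening: 0.023
```

```bash
python3 go.py .4865 -.1816 .15 166.35
```

```text
xyz [-0.409, -10.107, -1.146] dr [-0.001, -0.002, 0.0] | now [0.5657 0.2151 0.1037] [-1.7994e+02 -9.0000e-02  1.6638e+02] q [20.8 12.   3.9 82.   0.  34.4] t 20.65 op 0.023 F [ 0.4 -0.3 -2.6]
```

Request:
step_arm(dr=[[0,0,0],[0,0,0],[0,0,0],[0,0,0],[0,0,0],[0,0,0],[0,0,0],[0,0,0]], xyz=[[0,-0.3,-0.5],[-0.04,-1.1,-0.9],[-0.08,-2.1,-1.15],[-0.12,-3.2,-1.15],[-0.16,-4.3,-1.15],[-0.2,-5.4,-1.15],[-0.25,-6.5,-1.15],[-0.29,-7.6,-1.15]], gripper=[0.2,0.2,0.2,0.2,0.2,0.2,0.2,0.2])

```text
time: 21.45
ee_pos: [0.5056, -0.0844, 0.1505]
tcp_rot: [180.0, 0.1, 166.4]
wrist_force: [1.1, -0.4, -2.5]
opening: 0.0229
```

Request:
step_arm(dr=[[0,0,0],[0,0,0],[0,0,0],[0,0,0],[0,0,0],[0,0,0],[0,0,0],[0,0,0]], xyz=[[-0.04,-0.9,0],[-0.07,-1.7,0],[-0.09,-2.3,0],[-0.09,-2.5,0.2],[-0.09,-2.5,0.6],[-0.09,-2.5,1.1],[-0.09,-2.5,1.4],[-0.09,-2.5,1.4]], gripper=[0.2,0.2,0.2,0.2,0.2,0.2,0.2,0.2])

```text
time: 22.25
ee_pos: [0.4852, -0.18, 0.0916]
tcp_rot: [180.0, -0.2, 166.4]
wrist_force: [-0.1, 0.0, -2.0]
opening: 0.0229
```

```bash
python3 go.py .4865 -.1816 .0562 166.35
```

```text
xyz [-0.044, -0.032, 0.884] dr [0.0, -0.003, 0.001] | now [ 0.4852 -0.18    0.0916] [ 1.7997e+02 -1.6000e-01  1.6641e+02] q [-20.4   0.3 -10.2  79.6   0.   -6.8] t 22.25 op 0.0229 F [-0.1  0.  -2. ]
```

Request:
step_arm(dr=[[0,0,0],[0,0,0],[0,0,0],[0,0,0],[0,0,0],[0,0,0],[0,0,0],[0,0,0]], xyz=[[0,0,0.15],[0,0,0.4],[0,0,0.65],[0,0,0.8],[0,0,0.85],[0,0,0.88],[0,0,0.88],[0,0,0.88]], gripper=[0.2,0.2,0.2,0.2,0.2,0.2,0.2,0.2])

```text
time: 23.05
ee_pos: [0.4862, -0.181, 0.0582]
tcp_rot: [-180.0, 0.0, 166.4]
wrist_force: [-0.1, -0.5, -0.8]
opening: 0.0229
```

Request:
step_arm(dr=[[0,0,0],[0,0,0],[0,0,0],[0,0,0],[0,0,0],[0,0,0],[0,0,0],[0,0,0]], xyz=[[0,0,0.015],[0,0,0.025],[0,0,0.035],[0,0,0.04],[0,0,0.04],[0,0,0.04],[0,0,0.04],[0,0,0.04]], gripper=[0.2,0.2,0.2,0.2,0.2,0.2,0.2,0.2])

```text
time: 23.85
ee_pos: [0.486, -0.1809, 0.0563]
tcp_rot: [-180.0, 0.0, 166.4]
wrist_force: [0.0, -0.4, -1.0]
opening: 0.0232
```

Request:
step_arm(dr=[[0,0,0],[0,0,0],[0,0,0],[0,0,0],[0,0,0],[0,0,0],[0,0,0],[0,0,0]], xyz=[[0,0,0.01],[0,0,0.02],[0,0,0.02],[0,0,0.02],[0,0,0.02],[0,0,0.02],[0,0,0.02],[0,0,0.02]], gripper=[0.2,0.2,0.2,0.2,0.2,0.2,0.2,0.2])

```text
time: 24.65
ee_pos: [0.4862, -0.1809, 0.0562]
tcp_rot: [-180.0, 0.0, 166.4]
wrist_force: [-2.0, 1.5, 4.4]
opening: 0.0229
```

Contact; release and go for the 44.

Request:
step_arm(dr=[[0,0,0],[0,0,0],[0,0,0],[0,0,0],[0,0,0],[0,0,0],[0,0,0],[0,0,0]], xyz=[[0,0,-0.01],[0,0,-0.01],[0,0,-0.01],[0,0,-0.01],[0,0,-0.01],[0,0,-0.15],[0,0,-0.5],[0,0,-1.1]], gripper=[0.25,0.3,0.35,0.42,0.48,0.48,0.48,0.48])

```text
time: 25.45
ee_pos: [0.4854, -0.1806, 0.0997]
tcp_rot: [180.0, -0.1, 166.4]
wrist_force: [0.0, -0.3, -0.3]
opening: 0.0414
```

```bash
python3 go.py .5167 .0198 .15 166.35
```

```text
xyz [0.422, 5.054, -1.255] dr [0.0, -0.002, 0.0] | now [ 0.4854 -0.1806  0.0997] [ 1.7999e+02 -1.1000e-01  1.6638e+02] q [-20.4   0.2  -9.5  80.5  -0.   -6.8] t 25.45 op 0.0414 F [ 0.  -0.3 -0.3]
```

Request:
step_arm(dr=[[0,0,0],[0,0,0],[0,0,0],[0,0,0],[0,0,0],[0,0,0],[0,0,0],[0,0,0]], xyz=[[0,0,-0.8],[0.05,0.5,-1.2],[0.12,1.4,-1.25],[0.21,2.4,-1.25],[0.3,3.4,-1.25],[0.38,4.3,-1.25],[0.42,4.8,-1.2],[0.44,5.05,-1.0]], gripper=[0.5,0.5,0.5,0.5,0.5,0.5,0.5,0.5])

```text
time: 26.25
ee_pos: [0.5173, 0.0213, 0.1411]
tcp_rot: [180.0, 0.1, 166.5]
wrist_force: [0.6, -0.1, 0.1]
opening: 0.0428
```

Request:
step_arm(dr=[[0,0,0],[0,0,0],[0,0,0],[0,0,0],[0,0,0],[0,0,0],[0,0,0],[0,0,0]], xyz=[[0,0,0.4],[0,0,1.0],[0,0,1.6],[0,0,2.0],[0,0,2.3],[0,0,2.4],[0,0,2.4],[0,0,2.4]], gripper=[0.5,0.5,0.5,0.5,0.5,0.5,0.5,0.5])

```text
time: 27.05
ee_pos: [0.517, 0.0195, 0.0444]
tcp_rot: [180.0, 0.1, 166.4]
wrist_force: [-0.7, 1.4, -0.5]
opening: 0.0424
```

```bash
python3 go.py .5167 .0198 .011 166.35
```

```text
xyz [0.01, 0.006, 0.835] dr [0.0, 0.001, 0.0] | now [0.517  0.0195 0.0444] [1.7998e+02 6.0000e-02 1.6636e+02] q [  2.2   1.1 -14.7  74.2   0.   15.8] t 27.05 op 0.0424 F [-0.7  1.4 -0.5]
```

Request:
step_arm(dr=[[0,0,0],[0,0,0],[0,0,0],[0,0,0],[0,0,0],[0,0,0],[0,0,0],[0,0,0]], xyz=[[0,0,0.2],[0,0,0.5],[0,0,0.7],[0,0,0.82],[0,0,0.82],[0,0,0.82],[0,0,0.82],[0,0,0.82]], gripper=[0.5,0.5,0.5,0.5,0.5,0.5,0.5,0.2])

```text
time: 27.85
ee_pos: [0.5168, 0.0196, 0.0111]
tcp_rot: [180.0, 0.0, 166.4]
wrist_force: [-0.6, -0.1, -0.1]
opening: 0.0292
```

Request:
step_arm(dr=[[0,0,0],[0,0,0],[0,0,0],[0,0,0],[0,0,0],[0,0,0],[0,0,0],[0,0,0]], xyz=[[0,0,0],[0,0,0],[0,0,0],[0,0,0],[0,0,-0.2],[0,0,-0.6],[0,0,-1.3],[0,0,-2.2]], gripper=[0.2,0.2,0.2,0.2,0.2,0.2,0.2,0.2])

```text
time: 28.65
ee_pos: [0.5153, 0.0196, 0.0983]
tcp_rot: [-179.9, -0.2, 166.4]
wrist_force: [0.6, -0.2, -1.6]
opening: 0.0232
```

```bash
python3 go.py .4398 -.1703 .155 166.35
```

```text
xyz [0.721, -5.059, -1.41] dr [-0.001, -0.003, 0.0] | now [0.5153 0.0196 0.0983] [-179.95   -0.19  166.38] q [ 2.2 -0.  -9.8 80.4  0.  15.8] t 28.65 op 0.0232 F [ 0.6 -0.2 -1.6]
```

Request:
step_arm(dr=[[0,0,0],[0,0,0],[0,0,0],[0,0,0],[0,0,0],[0,0,0],[0,0,0],[0,0,0]], xyz=[[0.03,-0.2,-0.7],[0.1,-0.8,-1.2],[0.25,-1.7,-1.4],[0.4,-2.7,-1.4],[0.55,-3.7,-1.4],[0.68,-4.6,-1.4],[0.75,-5.06,-1.4],[0.75,-5.06,-1.2]], gripper=[0.2,0.2,0.2,0.2,0.2,0.2,0.2,0.2])

```text
time: 29.45
ee_pos: [0.4391, -0.172, 0.1475]
tcp_rot: [-180.0, 0.1, 166.2]
wrist_force: [-0.4, -0.4, -1.3]
opening: 0.023
```

Request:
step_arm(dr=[[0,0,0],[0,0,0],[0,0,0],[0,0,0],[0,0,0],[0,0,0],[0,0,0],[0,0,0]], xyz=[[0,0,0.3],[0,0,0.8],[0,0,1.3],[0,0,1.6],[0,0,1.7],[0,0,1.7],[0,0,1.7],[0,0,1.7]], gripper=[0.2,0.2,0.2,0.2,0.2,0.2,0.2,0.2])

```text
time: 30.25
ee_pos: [0.4402, -0.1702, 0.0796]
tcp_rot: [-180.0, 0.1, 166.4]
wrist_force: [-0.0, -0.3, -0.8]
opening: 0.023
```

```bash
python3 go.py .4398 -.1703 .057 166.35
```

```text
xyz [0.01, -0.006, 0.565] dr [-0.0, 0.001, 0.001] | now [ 0.4402 -0.1702  0.0796] [-1.7999e+02  8.0000e-02  1.6638e+02] q [-21.1  -6.  -17.6  78.3   0.   -7.5] t 30.25 op 0.023 F [-0.  -0.3 -0.8]
```

Request:
step_arm(dr=[[0,0,0],[0,0,0],[0,0,0],[0,0,0],[0,0,0],[0,0,0],[0,0,0],[0,0,0]], xyz=[[0,0,0.15],[0,0,0.35],[0,0,0.47],[0,0,0.51],[0,0,0.53],[0,0,0.54],[0,0,0.55],[0,0,0.56]], gripper=[0.2,0.2,0.2,0.2,0.2,0.2,0.2,0.2])

```text
time: 31.05
ee_pos: [0.4398, -0.1701, 0.0565]
tcp_rot: [-180.0, 0.0, 166.4]
wrist_force: [0.2, 0.4, -1.2]
opening: 0.0227
```

Request:
step_arm(dr=[[0,0,0],[0,0,0],[0,0,0],[0,0,0],[0,0,0],[0,0,0],[0,0,0],[0,0,0]], xyz=[[0,0,0.01],[0,0,0.02],[0,0,0.02],[0,0,0.02],[0,0,0.02],[0,0,0.02],[0,0,0.02],[0,0,0.02]], gripper=[0.2,0.2,0.2,0.2,0.2,0.2,0.2,0.2])

```text
time: 31.85
ee_pos: [0.4397, -0.17, 0.0555]
tcp_rot: [180.0, 0.0, 166.4]
wrist_force: [0.5, -0.1, -1.3]
opening: 0.0227
```

Request:
step_arm(dr=[[0,0,0],[0,0,0],[0,0,0],[0,0,0],[0,0,0],[0,0,0],[0,0,0],[0,0,0]], xyz=[[0,0,0.01],[0,0,0.015],[0,0,0.02],[0,0,0.025],[0,0,0.025],[0,0,0.025],[0,0,0.025],[0,0,0.025]], gripper=[0.2,0.2,0.2,0.2,0.2,0.2,0.2,0.2])

```text
time: 32.65
ee_pos: [0.4398, -0.1701, 0.0552]
tcp_rot: [-180.0, 0.0, 166.4]
wrist_force: [-2.8, 1.3, 5.8]
opening: 0.023
```

Request:
step_arm(dr=[[0,0,0],[0,0,0],[0,0,0],[0,0,0],[0,0,0],[0,0,0],[0,0,0],[0,0,0]], xyz=[[0,0,-0.015],[0,0,-0.015],[0,0,-0.015],[0,0,-0.015],[0,0,-0.015],[0,0,-0.15],[0,0,-0.5],[0,0,-1.1]], gripper=[0.25,0.3,0.35,0.42,0.48,0.48,0.48,0.48])

```text
time: 33.45
ee_pos: [0.439, -0.1698, 0.0988]
tcp_rot: [180.0, -0.1, 166.4]
wrist_force: [0.7, 0.2, -0.7]
opening: 0.041
```

Request:
step_arm(dr=[[0,0,0],[0,0,0],[0,0,0.1],[0,0,0.22],[0,0,0.35],[0,0,0.48],[0,0,0.6],[0,0,0.7]], xyz=[[0,0.0,-0.8],[0,0,-1.4],[0.2,0.8,-1.7],[0.4,1.7,-1.7],[0.6,2.7,-1.7],[0.8,3.7,-1.7],[1.0,4.7,-1.7],[1.2,5.6,-1.7]], gripper=[0.5,0.5,0.5,0.5,0.5,0.5,0.5,0.5])

```text
time: 34.25
ee_pos: [0.4458, 0.0608, 0.168]
tcp_rot: [179.9, 0.0, 126.0]
wrist_force: [0.5, 1.0, 0.7]
opening: 0.0426
```

```bash
python3 go.py .436 .1328 .15 81.1; python3 - <<'E'
from workcell import bot
from h import *
c=bot.camera("scene"); cv2.imwrite("pics/e1.png",cv2.resize(c["image"][230:380,310:510,::-1],None,fx=4,fy=4,interpolation=cv2.INTER_CUBIC))
c=bot.camera("wrist"); cv2.imwrite("pics/e2.png",c["image"][:,:,::-1])
E
```

```text
xyz [1.601, 0.86, 0.449] dr [0.002, 0.0, 0.784] | now [0.4458 0.0608 0.168 ] [1.7991e+02 4.0000e-02 1.2600e+02] q [  7.8  -9.6 -11.1  88.5   0.   61.8] t 34.25 op 0.0426 F [0.5 1.  0.7]
```

View pics/e1.png

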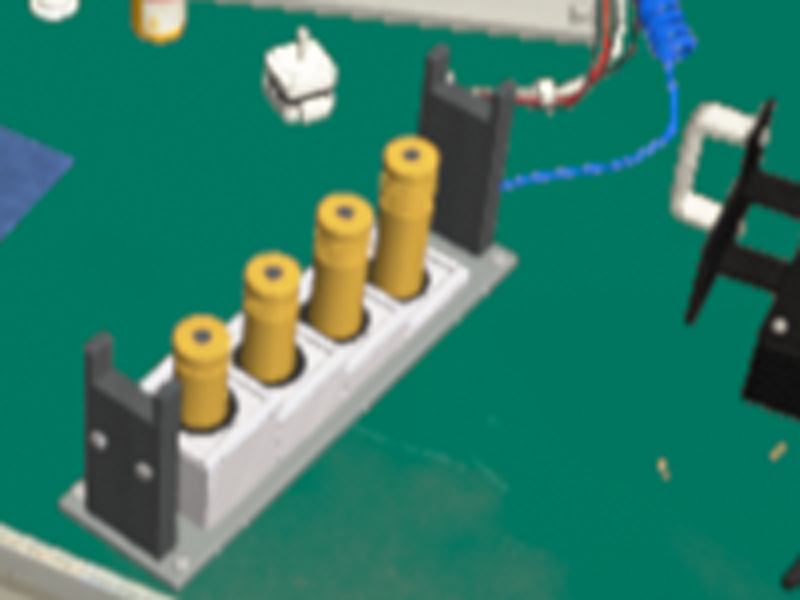

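View pics/e2.png

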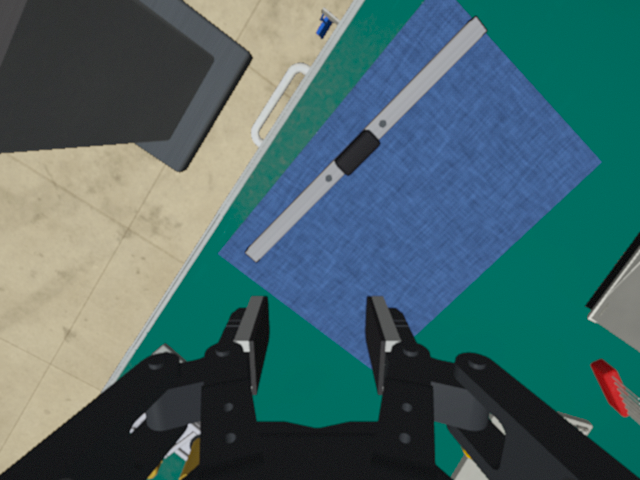

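Request:
step_arm(dr=[[0,0,0.12],[0,0,0.26],[0,0,0.4],[0,0,0.54],[0,0,0.68],[0,0,0.784],[0,0,0.784],[0,0,0.784]], xyz=[[0.4,0.2,0.1],[0.8,0.4,0.2],[1.2,0.6,0.3],[1.5,0.8,0.4],[1.6,0.86,0.45],[1.6,0.86,0.45],[1.6,0.86,0.45],[1.6,0.86,0.45]], gripper=[0.5,0.5,0.5,0.5,0.5,0.5,0.5,0.5])

```text
time: 35.15
ee_pos: [0.4359, 0.1305, 0.1492]
tcp_rot: [180.0, -0.0, 81.5]
wrist_force: [0.7, 0.1, 0.3]
opening: 0.0426
```

```bash
python3 - <<'E'
from workcell import bot
from h import *
c=bot.camera("wrist"); im=c["image"][:,:,::-1].copy()
r=bot.regions_of(c,"keeper_bar_handle"); print([(k["p"],k["box"]) for k in r])
t=r[0]["region"].astype(np.float32)
f=lambda p:-iou(mask(c,[place(q,p[0],p[1],p[2]) for q in BAR]),t)
x0=np.array([.4355,.1328,-.156])
s=minimize(f,x0,method="Nelder-Mead",options=dict(initial_simplex=x0+np.array([[0,0,0],[.006,0,0],[0,.006,0],[0,0,.04]]),xatol=1e-4)); print(s.x,np.degrees(s.x[2]),s.fun)
for p,col in((x0,(0,0,255)),(s.x,(0,255,0))):
    m=(mask(c,[place(q,*p) for q in BAR])>.5).astype(np.uint8)
    cc,_=cv2.findContours(m,0,2); cv2.drawContours(im,cc,-1,col,1)
cv2.imwrite("pics/f1.png",im)
import go; go.rel(*s.x[:2],.06,90+np.degrees(s.x[2]))
E
```

```text
[(0.56, [317.1, 208.5, 20.8, 315.3])]
[ 0.43591809  0.1337093  -0.15693374] -8.991641155547361 -0.9525047540664673
xyz [0.078, -0.011, 2.224] dr [0.001, -0.0, 0.008] | now [0.4359 0.1306 0.1489] [ 1.7997e+02 -1.0000e-02  8.1470e+01] q [ 16.7  -8.9 -12.6  86.3  -0.  115.2] t 35.25 op 0.0427 F [0.  0.4 0.1]
```

View pics/f1.png

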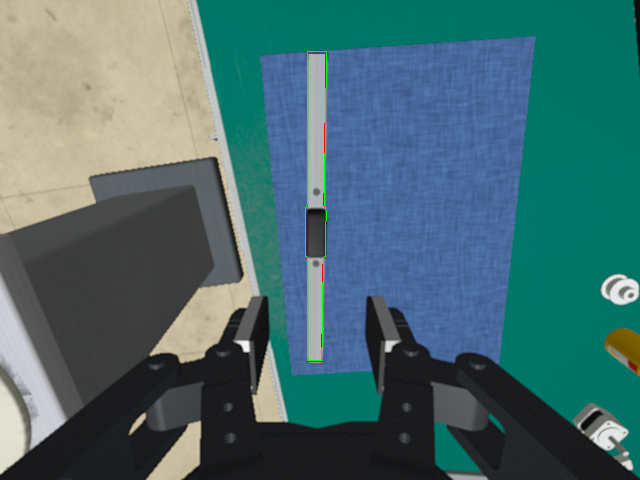

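Request:
step_arm(dr=[[0,0,0.008],[0,0,0.008],[0,0,0.008],[0,0,0.008],[0,0,0.008],[0,0,0.008],[0,0,0.008],[0,0,0.008]], xyz=[[0.07,0,0.4],[0.08,-0.01,1.0],[0.08,-0.01,1.6],[0.08,-0.01,2.1],[0.08,-0.01,2.5],[0.08,-0.01,2.6],[0.08,-0.01,2.6],[0.08,-0.01,2.6]], gripper=[0.5,0.5,0.5,0.5,0.5,0.5,0.5,0.5])

```text
time: 36.05
ee_pos: [0.4362, 0.1342, 0.0455]
tcp_rot: [179.9, -0.0, 80.9]
wrist_force: [0.4, 1.3, -0.1]
opening: 0.0425
```

```bash
python3 go.py .4359 .1337 .008 81
```

```text
xyz [-0.014, -0.008, 0.937] dr [0.001, -0.001, -0.002] | now [0.4362 0.1342 0.0455] [ 1.7994e+02 -3.0000e-02  8.0910e+01] q [ 17.1  -7.4 -22.7  74.7  -0.  116.2] t 36.05 op 0.0425 F [ 0.4  1.3 -0.1]
```

Request:
step_arm(dr=[[0,0,0],[0,0,0],[0,0,0],[0,0,0],[0,0,0],[0,0,0],[0,0,0],[0,0,0]], xyz=[[-0.01,0,0.3],[-0.01,0,0.6],[-0.01,0,0.85],[-0.01,0,0.92],[-0.01,0,0.92],[-0.01,0,0.92],[-0.01,0,0.92],[-0.01,0,0.92]], gripper=[0.5,0.5,0.5,0.5,0.5,0.5,0.5,0.1], squeeze=60)

```text
time: 36.85
ee_pos: [0.436, 0.1338, 0.0081]
tcp_rot: [180.0, -0.0, 80.9]
wrist_force: [0.4, -0.2, -0.4]
opening: 0.0295
```

Request:
step_arm(dr=[[0,0,0],[0,0,0],[0,0,0],[0,0,0],[0,0,0],[0,0,0],[0,0,0],[0,0,0]], xyz=[[0,0,0],[0,0,0],[0,0,0],[0,0,0],[0,0,0],[0,0,-0.2],[0,0,-0.6],[0,0,-1.1]], gripper=[0.1,0.1,0.1,0.1,0.1,0.1,0.1,0.1])

```text
time: 37.65
ee_pos: [0.4348, 0.1335, 0.0515]
tcp_rot: [-179.9, 0.1, 80.9]
wrist_force: [0.9, 0.4, -0.4]
opening: 0.015
```

```bash
python3 go.py .4359 .1337 .17 81
```

```text
xyz [0.007, 0.019, -2.962] dr [-0.002, 0.001, -0.002] | now [0.4348 0.1335 0.0515] [-1.7988e+02  6.0000e-02  8.0890e+01] q [ 17.1  -7.6 -22.1  75.6  -0.  116.2] t 37.65 op 0.015 F [ 0.9  0.4 -0.4]
```

Request:
step_arm(dr=[[0,0,0],[0,0,0],[0,0,0],[0,0,0],[0,0,0],[0,0,0],[0,0,0],[0,0,0]], xyz=[[0,0,-0.6],[0,0,-1.2],[0,0,-1.8],[0,0,-2.4],[0,0,-2.8],[0,0,-2.95],[0,0,-2.95],[0,0,-2.95]], gripper=[0.1,0.1,0.1,0.1,0.1,0.1,0.1,0.1])

```text
time: 38.45
ee_pos: [0.4354, 0.1336, 0.1688]
tcp_rot: [-179.9, 0.0, 80.9]
wrist_force: [-0.3, 0.8, -1.8]
opening: 0.015
```

```bash
python3 - <<'E'
from workcell import bot
from h import *
c=bot.camera("wrist"); cv2.imwrite("pics/g1.png",c["image"][:,:,::-1])
import go
go.rel(.5098,-.1873,.17,166.35)
E
```

```text
xyz [-7.626, 3.111, -0.035] dr [-0.002, -0.001, -1.492] | now [0.4352 0.1336 0.1685] [-1.7991e+02  5.0000e-02  8.0890e+01] q [ 17.1  -8.7 -10.2  88.6  -0.  116.2] t 38.5 op 0.0148 F [ 0.3 -0.6 -1.6]
```

View pics/g1.png

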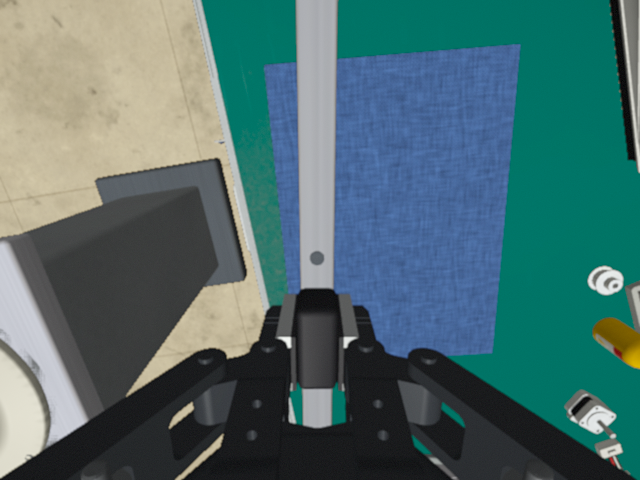

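Request:
step_arm(dr=[[0,0,-0.04],[0,0,-0.11],[0,0,-0.19],[0,0,-0.28],[0,0,-0.37],[0,0,-0.46],[0,0,-0.55],[0,0,-0.64]], xyz=[[-0.15,0.06,0],[-0.5,0.2,0],[-1.0,0.4,0],[-1.5,0.6,0],[-2.0,0.8,0],[-2.5,1.0,0],[-3.0,1.2,0],[-3.5,1.4,0]], gripper=[0.1,0.1,0.1,0.1,0.1,0.1,0.1,0.1])

```text
time: 39.3
ee_pos: [0.4685, -0.0142, 0.1686]
tcp_rot: [-179.9, -0.0, 117.8]
wrist_force: [0.2, 1.3, -2.8]
opening: 0.015
```

```bash
python3 go.py .5098 -.1873 .17 166.35
```

```text
xyz [-4.31, -1.102, -0.037] dr [-0.001, -0.001, -0.848] | now [ 0.4685 -0.0142  0.1686] [-1.7992e+02 -5.0000e-02  1.1777e+02] q [-1.7 -6.9 -8.6 88.4  0.  60.5] t 39.3 op 0.015 F [ 0.2  1.3 -2.8]
```

Request:
step_arm(dr=[[0,0,-0.1],[0,0,-0.2],[0,0,-0.3],[0,0,-0.4],[0,0,-0.5],[0,0,-0.6],[0,0,-0.68],[0,0,-0.74]], xyz=[[-0.55,-0.13,0],[-1.1,-0.27,0],[-1.65,-0.41,0],[-2.2,-0.55,0],[-2.75,-0.69,0],[-3.3,-0.83,0],[-3.75,-0.95,0],[-4.0,-1.03,0]], gripper=[0.1,0.1,0.1,0.1,0.1,0.1,0.1,0.1])

```text
time: 40.1
ee_pos: [0.506, -0.1754, 0.1683]
tcp_rot: [-180.0, -0.1, 160.1]
wrist_force: [1.1, 0.7, -1.1]
opening: 0.015
```

```bash
python3 go.py .5098 -.1873 .17 166.35
```

```text
xyz [-0.19, -0.247, -0.044] dr [-0.0, -0.002, -0.109] | now [ 0.506  -0.1754  0.1683] [-1.7999e+02 -1.1000e-01  1.6009e+02] q [-19.1   2.3   0.3  88.1  -0.    0.8] t 40.1 op 0.015 F [ 1.1  0.7 -1.1]
```

Request:
step_arm(dr=[[0,0,-0.06],[0,0,-0.1],[0,0,-0.109],[0,0,-0.109],[0,0,-0.109],[0,0,-0.109],[0,0,-0.109],[0,0,-0.109]], xyz=[[-0.1,-0.13,0],[-0.18,-0.23,0],[-0.19,-0.25,0.1],[-0.19,-0.25,0.3],[-0.19,-0.25,0.6],[-0.19,-0.25,0.8],[-0.19,-0.25,0.85],[-0.19,-0.25,0.85]], gripper=[0.1,0.1,0.1,0.1,0.1,0.1,0.1,0.1])

```text
time: 40.9
ee_pos: [0.5097, -0.186, 0.1351]
tcp_rot: [180.0, -0.0, 166.2]
wrist_force: [-0.3, 0.2, -1.7]
opening: 0.0151
```

```bash
python3 - <<'E'
from workcell import bot
from h import *
import go
go.rel(.5098,-.1873,.1,166.35)
o=bot.get_obs(); x,y,z=o["ee_pos"]; yaw=np.radians(o["tcp_rot"][2]-90)
a=np.radians(76.35)
POST=[box(-.02,.02,s-.006,s+.006,.006,.092) for s in(-.116,.116)]
FORK=[box(p-.0,q,s-.006,s+.006,.092,.110) for s in(-.116,.116) for p,q in((-.02,-.015),(.015,.02))]
for n in("scene","top","wrist"):
    c=bot.camera(n); im=c["image"][:,:,::-1].copy()
    S=4; u0,v0,w,h=dict(scene=(310,220,200,150),top=(340,210,140,150),wrist=(0,0,640,480))[n]
    if n=="wrist": S=1
    big=cv2.resize(im[v0:v0+h,u0:u0+w],None,fx=S,fy=S,interpolation=cv2.INTER_CUBIC)
    for X,col in [(place(q,x,y,yaw,z-.008),(0,0,255)) for q in BAR]+[(place(q,.5098,-.1873,a),(0,255,0)) for q in POST+FORK]:
        hu=cv2.convexHull(((proj(c,X)+.5-[u0,v0])*S-.5).astype(np.float32)); cv2.polylines(big,[np.round(hu).astype(np.int32)],True,col,1)
    cv2.imwrite(f"pics/h_{n}.png",big)
E
```

```text
xyz [-0.01, -0.031, 0.878] dr [0.0, -0.001, -0.003] | now [ 0.5097 -0.186   0.1351] [ 1.7999e+02 -5.0000e-02  1.6620e+02] q [-20.    3.2  -2.5  84.4   0.   -6.3] t 40.9 op 0.0151 F [-0.3  0.2 -1.7]
```

View pics/h_scene.png

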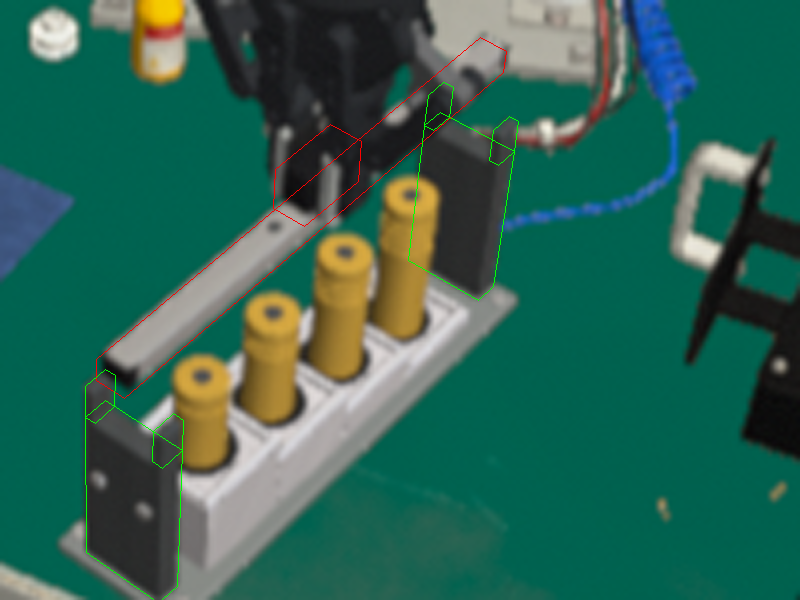

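View pics/h_top.png

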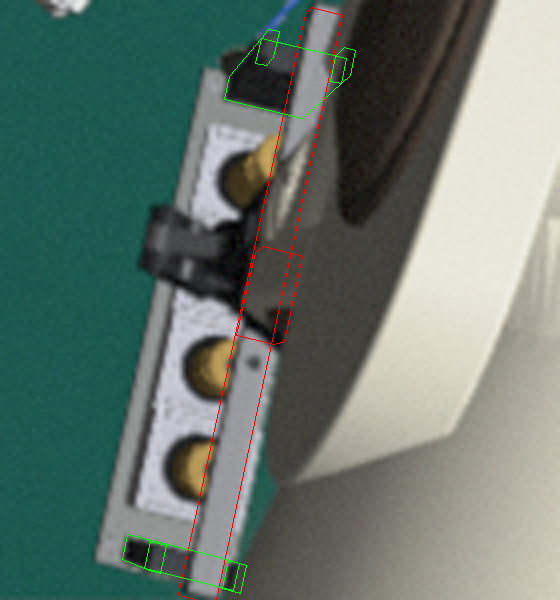

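View pics/h_wrist.png

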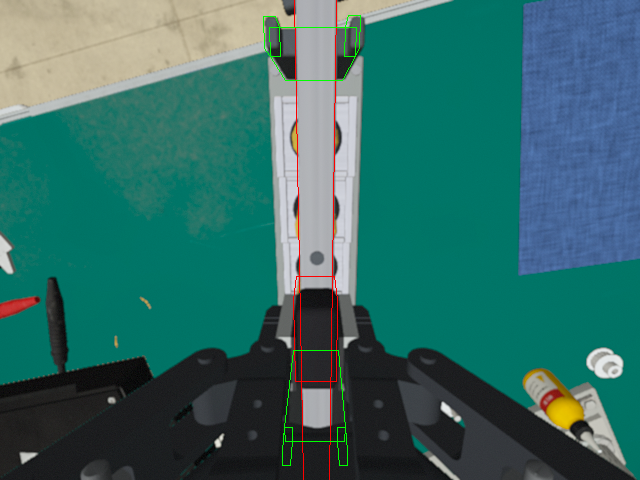

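```bash
python3 - <<'E'
from workcell import bot
from h import *
o=bot.get_obs(); x,y,z=o["ee_pos"]; yaw=np.radians(o["tcp_rot"][2]-90); print(o["ee_pos"],o["tcp_rot"])
c=bot.camera("scene"); r=bot.regions_of(c,"keeper_bar_handle")
print([(k["p"],k["box"]) for k in r])
t=r[0]["region"].astype(np.float32).copy()
im=c["image"][:,:,::-1]
big=cv2.resize(im[240:330,325:425],None,fx=8,fy=8,interpolation=cv2.INTER_CUBIC)
lim=310+265//4; t[:,lim:]=0
def model(p):
    d=p[0]; X=place(np.array(BAR[0]),x,y,yaw+p[2],0); off=np.array([-np.sin(yaw),np.cos(yaw)])*d+np.array([np.cos(yaw),np.sin(yaw)])*p[3]
    return X+[*off,z-.008+p[1]]
def f(p):
    m=mask(c,[model(p)]); m[:,lim:]=0; return -iou(m,t)
x0=np.zeros(4)
for dz in (-.004,0,.004):
    s=minimize(lambda p:f([p[0],dz,0,p[1]]),[0,0],method="Nelder-Mead",options=dict(initial_simplex=[[0,0],[.006,0],[0,.004]],xatol=1e-4)); print(dz,s.x,s.fun)
for p,col in(([0,0,0,0],(0,0,255)),([s.x[0],0.004,0,s.x[1]],(0,255,0))):
    hu=cv2.convexHull(((proj(c,model(p))+.5-[325,240])*8-.5).astype(np.float32)); cv2.polylines(big,[np.round(hu).astype(np.int32)],True,col,1)
cv2.imwrite("pics/i1.png",big[:600])
# wrist: handle edges
c=bot.camera("wrist"); im=c["image"][:,:,::-1]
big=cv2.resize(im[230:430,240:400],None,fx=3,fy=3,interpolation=cv2.INTER_CUBIC)
for X,col in ((BAR[1][[1,3,7,5]],(0,0,255)),(BAR[1][[0,2,6,4]],(255,0,255)),(box(-.0015,.0015,.0275,.0305,.012,.012)[[0,2,6,4]],(0,255,255))):
    pp=((proj(c,place(X,x,y,yaw,z-.008))+.5-[240,230])*3-.5); print(pp.round(0).tolist()); cv2.polylines(big,[np.round(pp).astype(np.int32)],True,col,1)
cv2.imwrite("pics/i2.png",big)
E
```

```text
[ 0.51025293 -0.18627234  0.13618374] [-1.79995943e+02  4.41193662e-02  1.66204918e+02]
[(0.86, [386.9, 271.4, 108.1, 93.6])]
-0.004 [-0.00814032  0.00343286] -0.885329008102417
0 [-0.0048687   0.00115146] -0.8838855028152466
0.004 [-0.0029936  -0.00148791] -0.8774151802062988
[[165.0, 463.0], [160.0, 216.0], [292.0, 216.0], [287.0, 463.0]]
[[174.0, 363.0], [170.0, 143.0], [284.0, 143.0], [280.0, 363.0]]
[[216.0, 79.0], [216.0, 59.0], [237.0, 59.0], [237.0, 79.0]]
```

View pics/i1.png

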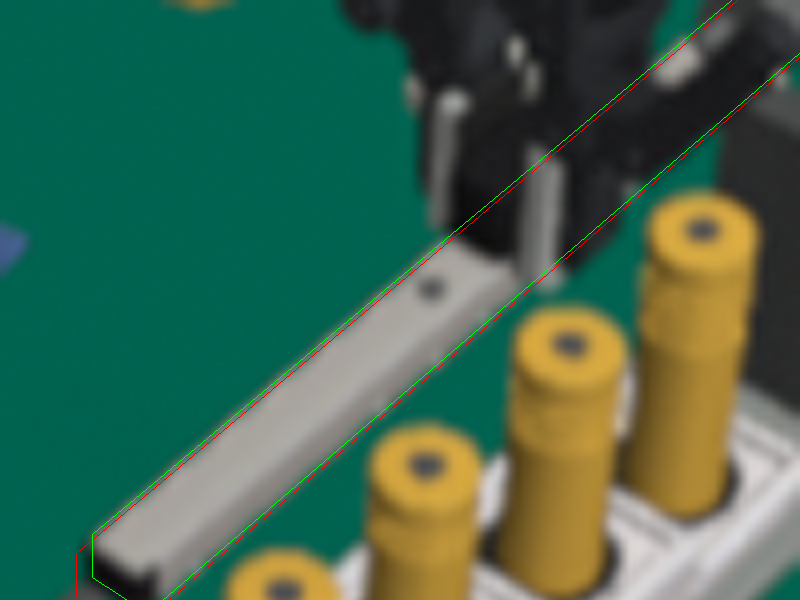

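View pics/i2.png

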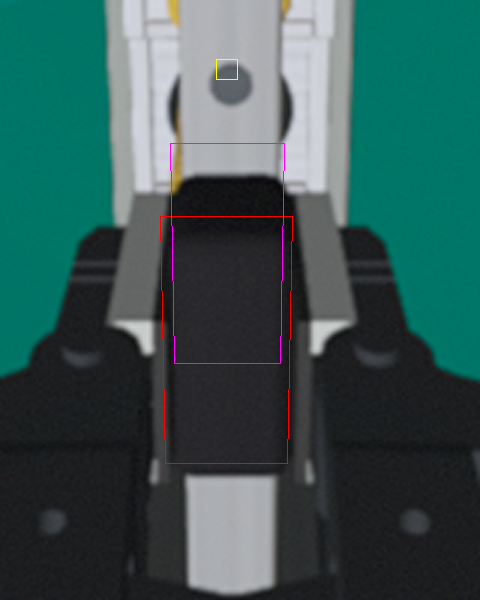

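```bash
python3 - <<'E'
from workcell import bot
from h import *
from scipy.optimize import least_squares
o=bot.get_obs(); x,y,z=o["ee_pos"]; yaw=np.radians(o["tcp_rot"][2]-90)
c=bot.camera("wrist")
pts=np.array([[0,.018,.012],[0,-.018,.034]]); tv=[289.3,388.3]
def P(d,dz): return proj(c,place(pts+[0,d,dz],x,y,yaw,z-.008))[:,1]
s=least_squares(lambda p:P(*p)-tv,[0,0],x_scale=.01); print(s.x,s.fun)
q=np.array([[0,.018,.034],[0,.029,.012]]); print(proj(c,place(q+[0,*s.x],x,y,yaw,z-.008)), "seen top front 309, hole (317,258)")
for w in (.008,.007): print(proj(c,place(np.array([[-w,-.018,.034],[w,-.018,.034],[-.007,.06,.012],[.007,.06,.012]])+[0,*s.x],x,y,yaw,z-.008)))
# g1 image near TCP: same solve w/o dz
for dz in(-.004,-.002,0): 
    s=least_squares(lambda p:P(p[0],dz)-tv,[0],x_scale=.01); print(dz,s.x,s.fun)
E
```

```text
[-0.00994646 -0.00927313] [2.27373675e-13 2.27373675e-13]
[[315.01892171 313.24266812]
 [315.21866468 266.79386016]] seen top front 309, hole (317,258)
[[296.45313999 388.30310928]
 [333.89591812 388.29689067]
 [298.38042807 197.88404369]
 [331.80947924 197.875726  ]]
[[298.79327793 388.30272063]
 [331.5557088  388.29727934]
 [298.38042807 197.88404369]
 [331.80947924 197.875726  ]]
-0.004 [-0.00651295] [-1.95414555  2.02776319]
-0.002 [-0.00521039] [-2.73632398  2.8410479 ]
0 [-0.00390766] [-3.54267182  3.68044799]
```

```bash
python3 - <<'E'
from workcell import bot
from h import *
o=bot.get_obs(); x,y,z=o["ee_pos"]; yaw=np.radians(o["tcp_rot"][2]-90)
c=bot.camera("wrist"); im=c["image"].astype(float)
g=im.mean(2); sat=im.max(2)-im.min(2)
ys=np.linspace(.03,.12,7)
L=proj(c,place(np.array([[-.007,t,.012] for t in np.linspace(.0,.128,60)]),x,y,yaw,z-.008));R=proj(c,place(np.array([[.007,t,.012] for t in np.linspace(0,.128,60)]),x,y,yaw,z-.008))
for v in (10,30,60,100,130,165,195,235,250):
    row=cv2.GaussianBlur(im,(1,3),0)[v].mean(1); d=np.abs(np.diff(row)); 
    pl=np.interp(-v,-L[:,1],L[:,0]) if L[0,1]<L[-1,1] else np.interp(v,L[::-1,1],L[::-1,0]); pr=np.interp(v,R[::-1,1],R[::-1,0])
    a=int(pl)-6; b=int(pr)-6
    def sub(i0):
        w=d[i0:i0+14]; k=w.argmax(); kk=np.arange(max(k-1,0),min(k+2,14)); return i0+(w[kk]*kk).sum()/w[kk].sum()+.5
    print(v,"pred",pl.round(1),pr.round(1),(pr-pl).round(1),"seen",sub(a).round(1),sub(b).round(1),(sub(b)-sub(a)).round(1))
E
```

```text
10 pred 293.8 335.4 41.5 seen 295.2 336.5 41.3
30 pred 294.2 335.1 40.9 seen 295.6 335.4 39.9
60 pred 294.7 334.7 40.0 seen 295.7 335.6 39.9
100 pred 295.4 334.1 38.7 seen 296.7 335.7 39.0
130 pred 295.9 333.7 37.8 seen 290.6 340.1 49.5
165 pred 296.5 333.2 36.7 seen 297.8 334.7 36.9
195 pred 297.1 332.8 35.8 seen 296.6 335.4 38.8
235 pred 297.8 332.3 34.5 seen 296.3 334.9 38.7
250 pred 298.0 332.1 34.1 seen 298.8 333.8 35.0
```

```bash
python3 - <<'E'
from workcell import bot
from h import *
from scipy.spatial.transform import Rotation as Ro
o=bot.get_obs(); c=bot.camera("wrist")
Rt=Ro.from_euler("xyz",o["tcp_rot"],degrees=True).as_matrix(); p=o["ee_pos"]
Rc=c["R"]@Rt; tc=c["R"]@p+c["t"]   # cam = Rc*tool + tc
R1=Ro.from_euler("xyz",[179.97,-.01,81.47],degrees=True).as_matrix(); p1=np.array([.4359,.1306,.1490])
c1=dict(camera_matrix=c["camera_matrix"],R=Rc@R1.T,t=tc-Rc@R1.T@p1)
im=cv2.imread("pics/f1.png"); cv2.imwrite("pics/j1.png",cv2.resize(im[170:290,270:370],None,fx=5,fy=5,interpolation=cv2.INTER_CUBIC))
u=np.array([-np.sin(-.157),np.cos(-.157)])
for uv in((316,191),(316,263)):
    X=ray(c1,uv,.012); print("hole along bar",(X[:2]-[.4359,.1337])@u)
yaw=np.radians(o["tcp_rot"][2]-90); u=np.array([-np.sin(yaw),np.cos(yaw)])
X=ray(c,(317,257.7),p[2]+.004); print("hole now rel. TCP",(X[:2]-p[:2])@u)
for uv,dz in(((316,289.3),.004),((316,388.3),.026)): X=ray(c,uv,p[2]+dz); print("edge",(X[:2]-p[:2])@u)
E
```

```text
hole along bar 0.027749485666827417
hole along bar -0.0329091140990789
hole now rel. TCP 0.026840687766900007
edge 0.012491231775330324
edge -0.020072953430811412
```

View pics/j1.png

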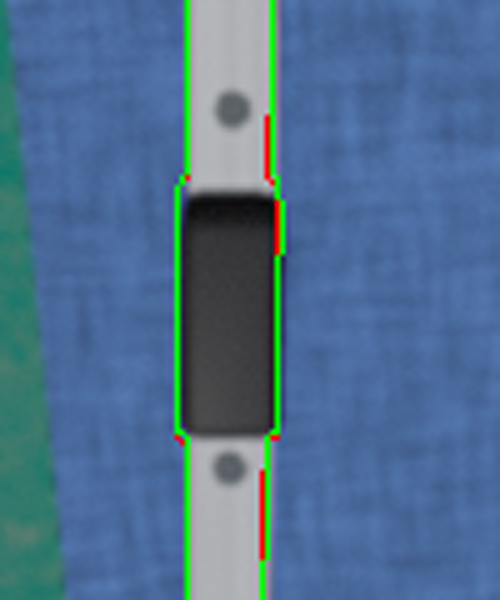

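```bash
python3 go.py .5062 -.1864 .103 166.35
```

```text
xyz [0.095, -0.025, 0.822] dr [-0.0, 0.0, -0.003] | now [ 0.5101 -0.1863  0.1359] [-1.800e+02  2.000e-02  1.662e+02] q [-20.1   3.1  -2.4  84.4   0.   -6.3] t 41.35 op 0.015 F [-0.4 -0.5 -2. ]
```

Request:
step_arm(dr=[[0,0,-0.003],[0,0,-0.003],[0,0,-0.003],[0,0,-0.003],[0,0,-0.003],[0,0,-0.003],[0,0,-0.003],[0,0,-0.003]], xyz=[[0.05,-0.01,0],[0.09,-0.02,0.1],[0.09,-0.02,0.25],[0.09,-0.02,0.4],[0.09,-0.02,0.55],[0.09,-0.02,0.7],[0.09,-0.02,0.8],[0.09,-0.02,0.82]], gripper=[0.1,0.1,0.1,0.1,0.1,0.1,0.1,0.1])

```text
time: 42.15
ee_pos: [0.5061, -0.1861, 0.1022]
tcp_rot: [180.0, -0.1, 166.4]
wrist_force: [1.0, -0.2, -0.9]
opening: 0.0151
```

```bash
python3 go.py .5062 -.1864 .100 166.35;  python3 - <<'E'
from workcell import bot
from h import *
c=bot.camera("scene"); cv2.imwrite("pics/k1.png",cv2.resize(c["image"][220:370,310:510,::-1],None,fx=4,fy=4,interpolation=cv2.INTER_CUBIC))
E
```

```text
xyz [-0.005, -0.007, 0.054] dr [0.0, -0.001, 0.0] | now [ 0.5061 -0.1861  0.1022] [ 1.8000e+02 -5.0000e-02  1.6637e+02] q [-20.2   3.   -6.3  80.8  -0.   -6.6] t 42.15 op 0.0151 F [ 1.  -0.2 -0.9]
```

View pics/k1.png

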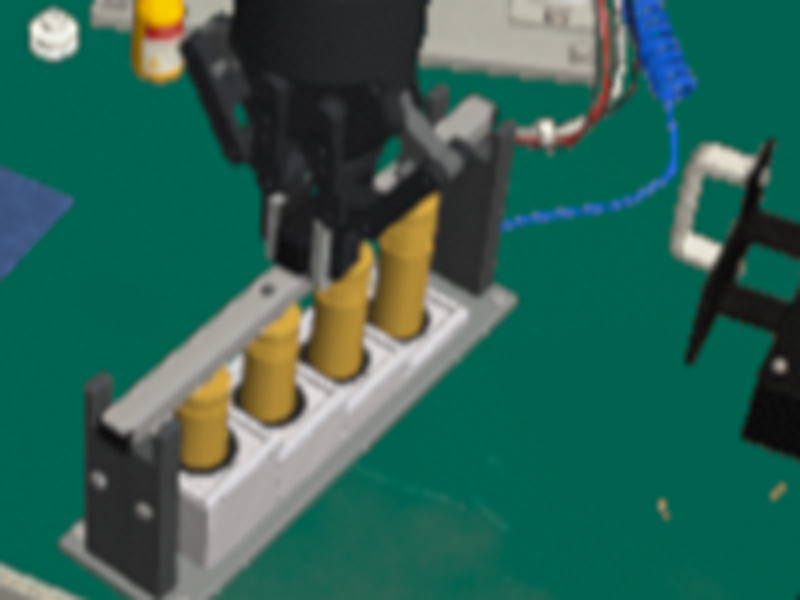

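Request:
step_arm(dr=[[0,0,0],[0,0,0],[0,0,0],[0,0,0],[0,0,0],[0,0,0],[0,0,0],[0,0,0]], xyz=[[0,0,0.02],[0,0,0.04],[0,0,0.055],[0,0,0.065],[0,0,0.075],[0,0,0.075],[0,0,0.075],[0,0,0.075]], gripper=[0.1,0.1,0.1,0.1,0.1,0.1,0.1,0.1])

```text
time: 43.0
ee_pos: [0.5064, -0.1862, 0.0999]
tcp_rot: [-180.0, 0.0, 166.4]
wrist_force: [-0.4, -0.1, -1.1]
opening: 0.0152
```

Request:
step_arm(dr=[[0,0,0],[0,0,0],[0,0,0],[0,0,0],[0,0,0],[0,0,0],[0,0,0],[0,0,0]], xyz=[[0,0,0.01],[0,0,0.02],[0,0,0.025],[0,0,0.03],[0,0,0.03],[0,0,0.03],[0,0,0.03],[0,0,0.03]], gripper=[0.1,0.1,0.1,0.1,0.1,0.1,0.1,0.1])

```text
time: 43.8
ee_pos: [0.5064, -0.1862, 0.0987]
tcp_rot: [-180.0, 0.0, 166.4]
wrist_force: [-0.3, -0.7, -1.3]
opening: 0.0149
```

Request:
step_arm(dr=[[0,0,0],[0,0,0],[0,0,0],[0,0,0],[0,0,0],[0,0,0],[0,0,0],[0,0,0]], xyz=[[0,0,0.01],[0,0,0.02],[0,0,0.025],[0,0,0.03],[0,0,0.03],[0,0,0.03],[0,0,0.03],[0,0,0.03]], gripper=[0.1,0.1,0.1,0.1,0.1,0.1,0.1,0.1])

```text
time: 44.6
ee_pos: [0.5064, -0.1862, 0.0981]
tcp_rot: [-180.0, 0.0, 166.4]
wrist_force: [-2.2, 1.2, 5.4]
opening: 0.0148
```

Contact on the forks. Release and rise.

Request:
step_arm(dr=[[0,0,0],[0,0,0],[0,0,0],[0,0,0],[0,0,0],[0,0,0],[0,0,0],[0,0,0]], xyz=[[0,0,-0.015],[0,0,-0.015],[0,0,-0.015],[0,0,-0.015],[0,0,-0.015],[0,0,-0.015],[0,0,-0.3],[0,0,-0.8]], gripper=[0.18,0.22,0.27,0.35,0.42,0.42,0.42,0.42])

```text
time: 45.4
ee_pos: [0.5057, -0.1859, 0.1293]
tcp_rot: [180.0, -0.1, 166.4]
wrist_force: [-0.1, 0.1, -0.2]
opening: 0.036
```

Request:
step_arm(dr=[[0,0,0],[0,0,0],[0,0,0],[0,0,0],[0,0,0],[0,0,0],[0,0,0],[0,0,0]], xyz=[[0,0.1,-0.8],[0,0.5,-1.6],[0,1.2,-2.0],[0,2.2,-2.2],[0,3.2,-2.2],[0,4.2,-2.2],[0,5.0,-2.2],[0,5.0,-2.2]], gripper=[0.42,0.42,0.42,0.42,0.42,0.42,0.42,0.42])

```text
time: 46.2
ee_pos: [0.554, 0.0114, 0.2181]
tcp_rot: [180.0, 0.0, 166.6]
wrist_force: [-0.3, -1.4, -0.2]
opening: 0.0356
```

```bash
python3 - <<'E'
from workcell import bot
from h import *
o=bot.get_obs(); print(o["ee_pos"],o["time"])
a=np.radians(76.35)
POST=[box(-.02,.02,s-.006,s+.006,.006,.092) for s in(-.116,.116)]
FORK=[box(p,q,s-.006,s+.006,.092,.110) for s in(-.116,.116) for p,q in((-.02,-.015),(.015,.02))]
for n in("scene","top"):
    c=bot.camera(n); im=c["image"][:,:,::-1].copy()
    S=4; u0,v0,w,h=dict(scene=(310,220,200,150),top=(340,210,140,150))[n]
    raw=cv2.resize(im[v0:v0+h,u0:u0+w],None,fx=S,fy=S,interpolation=cv2.INTER_CUBIC); cv2.imwrite(f"pics/l_{n}_raw.png",raw); big=raw.copy()
    for X,col in [(place(q,.5098,-.1873,a,.092),(0,0,255)) for q in BAR]+[(place(q,.5098,-.1873,a),(0,255,0)) for q in POST+FORK]:
        hu=cv2.convexHull(((proj(c,X)+.5-[u0,v0])*S-.5).astype(np.float32)); cv2.polylines(big,[np.round(hu).astype(np.int32)],True,col,1)
    cv2.imwrite(f"pics/l_{n}.png",big)
    r=bot.regions_of(c,"keeper_bar_handle"); print(n,[(k["p"],k["box"]) for k in r])
    if r:
        t=r[0]["region"].astype(np.float32)
        f=lambda p:-iou(mask(c,[place(q+[p[0],p[1],0],.5098,-.1873,a+p[2],.092) for q in BAR]),t)
        s=minimize(f,[0,0,0],method="Nelder-Mead",options=dict(initial_simplex=[[0,0,0],[.005,0,0],[0,.005,0],[0,0,.03]],xatol=1e-4)); print(s.x,s.fun)
E
```

```text
[0.55396993 0.01144669 0.2181058 ] 46.2
scene [(0.92, [383.7, 289.1, 103.6, 95.3]), (0.39, [385.4, 249.9, 17.7, 23.8])]
[ 0.00100253  0.0013138  -0.0014003 ] -0.9174209237098694
top [(0.81, [399.7, 287.9, 42.2, 142.5])]
[3.92202326e-05 2.59316308e-03 3.10162294e-03] -0.917057991027832
```

View pics/l_scene.png

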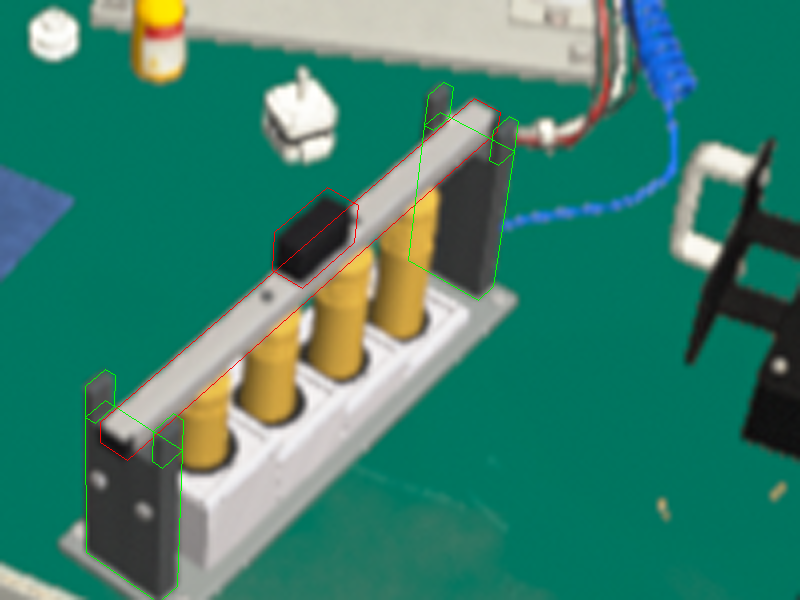

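View pics/l_top.png

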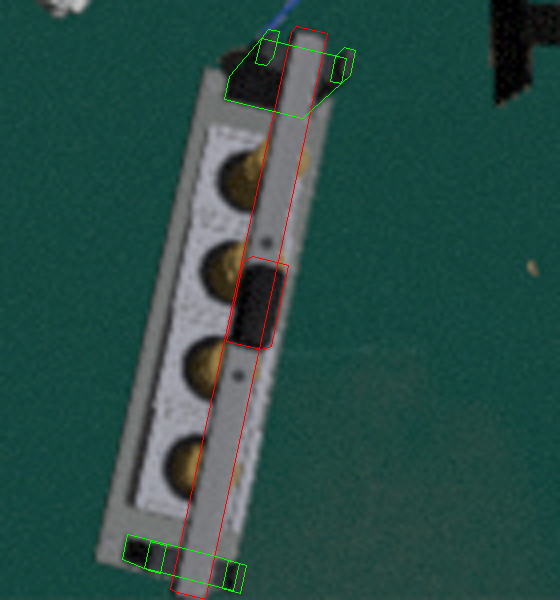

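View pics/l_scene_raw.png

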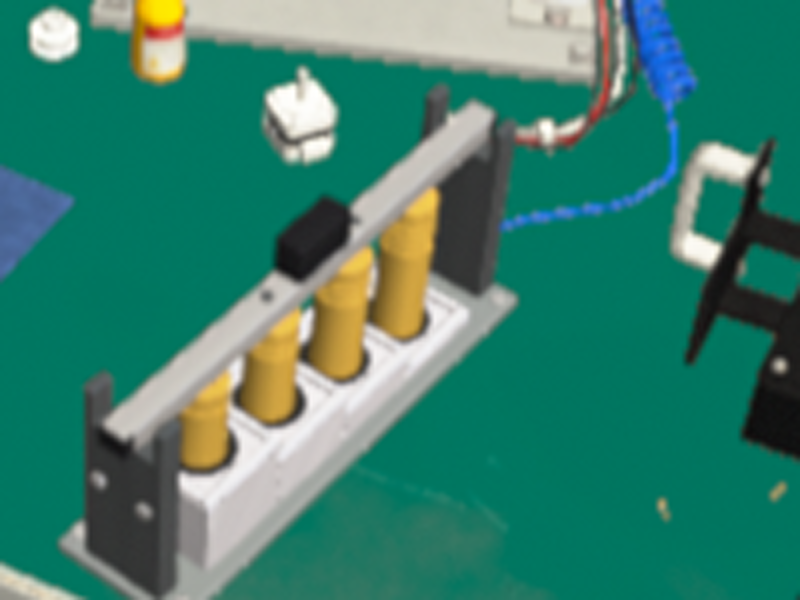

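```bash
python3 - <<'E'
from workcell import bot
from h import *
a=np.radians(76.35); u=np.array([-np.sin(a),np.cos(a)])
c=bot.camera("top"); im=c["image"][:,:,::-1]
X=[ray(c,(340+(p+.5)/4-.5,210+(q+.5)/4-.5),.104)[:2] for p,q in((267,243),(239,376))]
print("top holes",[(x-[.5098,-.1873])@u for x in X])
g=cv2.cvtColor(im,cv2.COLOR_BGR2GRAY)
big=cv2.resize(im[265:305,385:425],None,fx=14,fy=14,interpolation=cv2.INTER_CUBIC)
for X,col in((BAR[1][[1,3,7,5]],(0,0,255)),(BAR[1][[0,2,6,4]],(255,0,255))):
    pp=(proj(c,place(X,.5098,-.1873,a,.092))+.5-[385,265])*14-.5; cv2.polylines(big,[np.round(pp).astype(np.int32)],True,col,1)
cv2.imwrite("pics/m1.png",big)
c=bot.camera("scene"); im=c["image"][:,:,::-1]
big=cv2.resize(im[260:300,370:410],None,fx=14,fy=14,interpolation=cv2.INTER_CUBIC)
for X,col in((BAR[1][[1,3,7,5]],(0,0,255)),(BAR[1][[0,2,6,4]],(255,0,255))):
    pp=(proj(c,place(X,.5106,-.187,np.radians(76.22),.092))+.5-[370,260])*14-.5; cv2.polylines(big,[np.round(pp).astype(np.int32)],True,col,1)
cv2.imwrite("pics/m2.png",big)
c=bot.camera("wrist"); cv2.imwrite("pics/m3.png",c["image"][:,:,::-1])
E
```

```text
top holes [np.float64(-0.028488226672437188), np.float64(0.031661922454581264)]
```

View pics/m1.png

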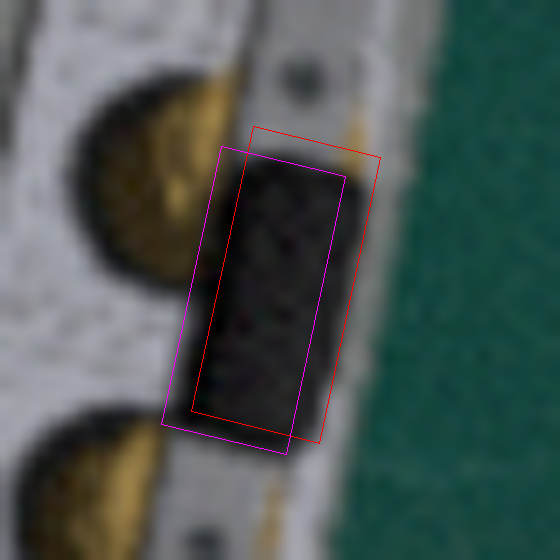

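View pics/m2.png

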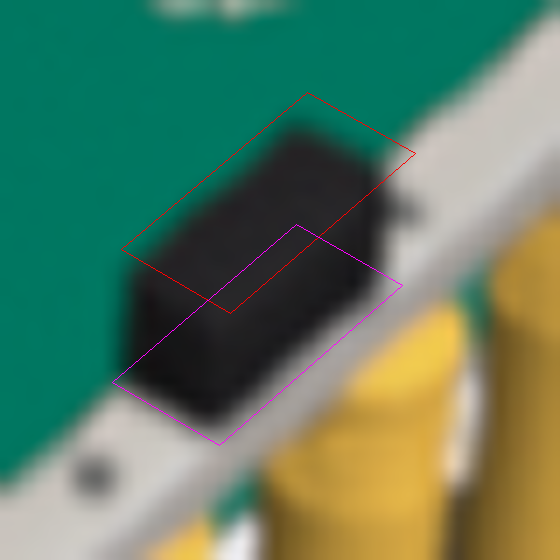

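View pics/m3.png

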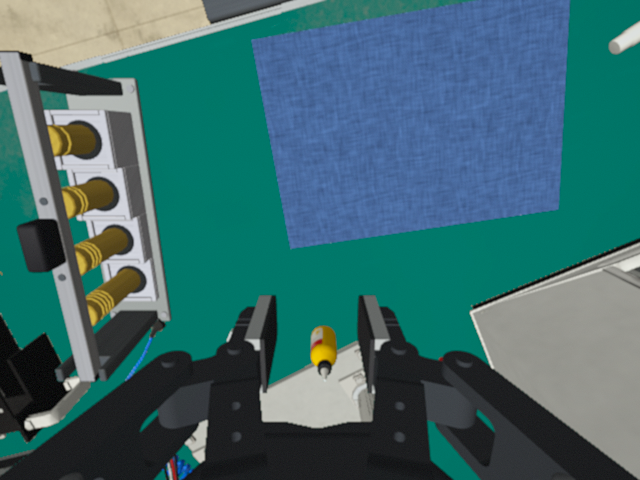

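```bash
python3 -c "
from workcell import bot
print(bot.job_done())"
```

```text
the job is handed in; nothing more can be done
None
```

I put the four pillars back in the rack in order of length: 80 mm in the deepest well at the far end, then 68, 56 and 44 mm. I then laid the keeper bar over them, handle up, and handed the job in at about 46 s. The arm was clear of everything, and I never went near the motor, bottle or pulley.

- **Pillars:** Before I laid the bar, the scene picture showed all four upright in their wells, with tops that looked level. I felt each one touch its well floor before releasing it.
- **Bar seating:** The last scene and top views show the bar between the prongs at both ends. Its height there matches fully home, and I felt it touch down as I set it.
- **Handle position:** The handle is not exactly midway. By its own edges and the two screws it sits about 1 mm toward the robot. The outline fits put the bar about 2 mm that way. I left it there.
- **One disagreement:** My fit of the bar's position before picking it up was off. In the grip, the handle showed about 3.5 mm from where I expected along the bar, in both the wrist and scene views. I corrected for this before lowering the bar.

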